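Set the filling stand for the low pan

TASK

Set up the filling stand for the small dark loaf pan: the funnel is still up for taller containers, so press the orange sprung button on its post and bring the funnel down by one hole only, until the button springs out and locks in the next hole, without forcing anything. The pan must stand on the stand's base plate, centred under the spout. Let go of everything and leave the other things on the bench where they are.

Things in the scene. Friction and masses are not known exactly. Their poses are not given: they have to be found in the camera images.
- stand: Fixed stainless filling stand. Origin on the table straight below the spout's axis; z up, +y from the spout towards the post, -x the open side from which a pan is put in. White base plate 8 mm thick, -95 to +95 mm in x and -62 to +143 mm in y: the pan stands on it. The funnel's cone widens from the 28 mm spout to a 156 mm rim, 302 mm above the table at the start (262 mm in the next hole).
- post_top (a point): Centre of the top of the stand's fixed outer tube: square, 34 mm wide, upright, 190 mm high, 105 mm from the spout's axis along the stand's +y. Its -x face has a keyhole slot: three round holes at heights 150, 110 and 70 mm joined by a narrow slot in which the button's stem runs. The inner tube (26 mm square) rises from it.
- next_hole (a point): Centre, on the tube's face, of the middle one of the three holes (110 mm high), into which the button must spring. The button starts locked in the top hole.
- funnel (a joint): How far the funnel has been lowered, m: 0 at the start (top hole), 0.040 in the next hole, 0.080 in the lowest; 1.5 mm of play either way in a hole. Inner tube, head, funnel, black knob and orange button move together (0.63 kg). The tube slides stiffly (8 N of rubbing) and stays where it is left: it takes a push of 2 to 6 N downwards, some 16 N upwards.
- button (a joint): How far the button is pressed in, m: 0 fully out, 0.008 at its stop. Spring 4 N at first, 9 N at the stop. Pressed more than 6 mm it is clear of the hole and the tube can slide. Once the tube is a few mm off the hole the button can be let go: it stays in at about 6 mm and springs out by itself (below 0.001) when it comes to a hole, which then stops the tube.
- button_cap (a point): Centre of the outer face of the orange button cap, a disc 26 mm in diameter and 7 mm thick, axis along the stand's x. The face looks to -x and is pressed towards +x. At the start it stands 15.5 mm out from the tube's face, 150 mm above the table; it moves in when pressed and down with the funnel.
- knob_top (a point): Centre of the top of the black palm knob (42 mm in diameter, 12 mm thick) on the head of the inner tube, straight above the post, 324 mm above the table at the start. The funnel is pushed down here.
- spout (a point): Centre of the funnel's spout mouth (28 mm outer diameter), 130 mm above the table at the start and 90 mm in the next hole.
- pan: Loose dark grey steel loaf pan, open at the top, 160 mm long (its x axis), 64 mm wide (y), 52 mm high, walls 3 mm, 0.2 to 0.4 kg. Origin at the centre of its underside. It can be gripped across its width. The ends are alike.
- jar: Bystander: white jar with a green lid, 90 mm diameter, 150 mm tall; origin at the centre of its underside.
- tub: Bystander: round white tub with a blue lid, 106 mm diameter, 68 mm tall; origin at the centre of its underside.
- glove_box: Bystander: white and red carton, 125 x 240 x 75 mm; origin at the centre of its underside.
- sanitiser: Bystander: bottle, 72 mm diameter, 190 mm tall; origin at the centre of its underside.
- spatula: Bystander: spatula lying flat, 260 mm long; origin at the middle of its length, on the table.
- scale: Bystander: low bench scale, 240 x 200 x 45 mm; origin at the centre of its underside.
Things that resemble listed ones, but are neither listed nor needed, are in the scene too. What is shaped like the pan but green is not meant.

How it is judged:
At the end, for the whole second after the job is handed in: The funnel is lowered by exactly one hole (37 to 43 mm) with its button sprung out again (less than 1.5 mm in); the pan stands level and at rest on the base plate with the spout's axis over its mouth, within 30 mm of the pan's centre along its length and 14 mm across it (value of joint funnel between 0.037 and 0.043 m and value of joint button below 0.0015 m and x of spout in the frame of pan between -0.03 and 0.03 m and y of spout in the frame of pan between -0.014 and 0.014 m and angle between pan's own z axis and vertical below 0.05 rad and height (world z) of pan between 0.006 and 0.011 m and linear speed of pan below 0.01 m/s); the robot touches nothing.
It fails at once if the stand, funnel or button was pushed with more than 40 N (contact force between the fingers and stand above 40 N).
It fails at once if a bystander was moved by more than 30 mm (distance of any of jar, tub, glove_box, sanitiser, spatula, scale from where it was at the start of the episode above 0.03 m).
It also fails if it takes over 58 s, if anything falls off the work surface, if the arm or the gripper's body presses on something with over 40 N, if the wrist force passes 120 N, or if a joint passes its speed limit or range.

ROBOT

A 7-joint arm with a two-finger parallel gripper is mounted at the origin on the work surface. World frame = base frame: x ahead of the robot, y to its left, z up, the work surface at z = 0. Lengths are in m, angles in rad, forces in N, time in s.
With the tool pointing down it reaches from about 0.425 to 0.875 m from the base axis. Payload 4.7 kg.
Tool frame: the origin (TCP) lies midway between the tips of the shut fingers; the grasp point (between the pads) lies 19 mm behind it; z points along the fingers, y is the direction in which the jaws open and shut (so a half turn about z gives the same grasp; the last joint's range is limited). The gripper opens to 87 mm and grips with 3 to 60 N. Pads are 19 mm wide; open, the fingers measure 117 mm over their backs; the gripper's body (75 mm by 190 mm) begins 51 mm behind the grasp point.
Start: joints at [1.137, 0.321, -0.07, 1.45, 0.023, 1.371, -0.057], TCP at [0.281, -0.586, 0.223] pointing down, gripper open.
Joint ranges: [-2.86, 2.86], [-0.3, 2.09], [-1.38, 1.24], [0.06, 2.45], [-1.56, 4.7], [0.09, 2.05], [-2.69, 2.69]. Speed limits (rad/s): [2.57, 2.57, 3.14, 3.14, 3.14, 3.14, 3.14].

INTERFACE

Orientations are given as a rotation vector (axis times angle).
In Python, from bench import monitor, eyes, order gives the robot as it stands. The module is installed in compiled form; this text tells all that it offers.
- The arm moves only by the shell command python3 -m pendant 'ROWS' [FORCE]. ROWS is JSON, a list of rows, each a list of 3 entries, a list of its own where there are three numbers: the turn, a rotation vector about the tool's x, y, z in degrees, then the shift along the tool's x, y, z in m, then the gripper command: -1 is fully open, 1 is shut, values between are in proportion. In form: [[[rx, ry, rz], [tx, ty, tz], hand], ...]. A call has 1 to 8 rows; each row shifts and turns the commanded pose from where the row before left it, along the tool's axes as they then stand; what a row does not reach is not made up. A row lasts 1/8 s, in which the tool goes at most 62.5 mm and 10.7 degrees, less where a joint would pass 70% of its speed; a pose out of reach is approached as far as the arm can. A call is refused whole if a number of a shift passes 0.0625 or a number of a turn 10.7, either way. A call with a gripper value outside its range is refused whole. The fingers move at their own pace and stop on an object; FORCE is the grip in N (left out, the last holds). Time passes only in rows, so rows that do not move let the fingers close. It gives the time, the measured TCP pose, the force and the opening at its end, in the units of the state.
- monitor.get_state(): the state, without advancing time (a new reading comes with each control period).
- eyes.get_image(name): name is "scene" or "top" or "wrist"; returns a dict with "color" (384x512x3 uint8, red, green, blue), "range_z" (384x512 float32, m along the optical axis (not along the pixel's ray), 0 where there is no reading), "fx", "fy", "cx", "cy" (pixels), "k1" (the pictures are not rectified: a ray, as slopes to the right and down, at radius r is drawn at 1 + k1 r^2 times it, then the intrinsics apply), "world_to_cam" (4x4, takes a point from world to camera coordinates). Camera axes: x right, y up, looking along -z (the intrinsics and any distortion apply to the point x, -y, -z); pixel columns grow to the right and rows downward; lengths in m; the calibration is good to about 2 mm. A picture is of the moment at which its call begins.
- order.close_job(): hands the job in, once; it reports no verdict.
The state is a dict: "time": time; "joint_positions": joint angles; "qd": joint speeds; "joint_torque": joint torques, N m; "position": TCP position; "tool_rot": TCP orientation; "ft_force": force on the tool from outside, world axes, zero at the start; "torque": the same for the moment, N m; "grip_width": opening from 0.0 (shut) to 1.0 (fully open).
Only numpy, scipy, OpenCV 4.12 (cv2) and the standard library are available. Lean on these libraries where they do the work, as an engineer would, in place of code of your own. Each camera call takes 0.05 s, during which the arm holds its last target.

## Working session

There is one attempt and no reset: what is moved stays moved. The work goes in short steps, Python scripts to look and compute and a shell command to move; the robot and the scene stay as the last step left them, time stands still between calls to the robot, and variables do not carry over. Pictures are saved under pics/ and viewed, and the job is handed in when it is done.

```bash
mkdir -p pics; cat > h.py <<'E'
import numpy as np, cv2
from bench import monitor, eyes, order
from scipy.spatial.transform import Rotation as R
def save(im,name): cv2.imwrite('pics/'+name, cv2.cvtColor(im['color'],cv2.COLOR_RGB2BGR))
def slopes(im,u,v):
    x=(np.asarray(u,float)-im['cx'])/im['fx']; y=(np.asarray(v,float)-im['cy'])/im['fy']
    a,b=x.copy(),y.copy()
    for _ in range(30):
        f=1+im['k1']*(a*a+b*b); a,b=x/f,y/f
    return a,b
def pts(im,u,v,d=None):
    u=np.asarray(u);v=np.asarray(v)
    a,b=slopes(im,u,v)
    if d is None: d=im['range_z'][v.astype(int),u.astype(int)]
    P=np.stack([a*d,-b*d,-d,np.ones_like(d)],-1)
    return (P@np.linalg.inv(im['world_to_cam']).T)[...,:3]
def plane(im,u,v,z):
    a,b=slopes(im,u,v); T=np.linalg.inv(im['world_to_cam'])
    r=np.stack([a,-b,-np.ones_like(a)],-1)@T[:3,:3].T; o=T[:3,3]
    t=(z-o[2])/r[...,2]; return o+t[...,None]*r
def cloud(im):
    v,u=np.mgrid[0:384,0:512]; return pts(im,u,v)
def proj(im,P):
    p=im['world_to_cam']@np.append(P,1); a,b=p[0]/-p[2],-p[1]/-p[2]; f=1+im['k1']*(a*a+b*b)
    return im['fx']*a*f+im['cx'],im['fy']*b*f+im['cy']
E
python3 - <<'E'
from h import *
for n in ['scene','top','wrist']:
    im=eyes.get_image(n); save(im,n+'0.png'); np.save(n+'0.npy',im,allow_pickle=True)
    T=np.linalg.inv(im['world_to_cam']); print(n,T[:3,3].round(3),im['k1'],im['fx'])
s=monitor.get_state(); print({k:np.round(v,3) for k,v in s.items()})
E
```

```text
scene [ 1.261 -0.58   1.321] -0.04561060897358752 444.12080144643915
top [0.313 0.016 1.712] 0.024067747393067187 407.8262158632336
wrist [ 0.351 -0.552  0.384] -0.07609362245404422 335.8353516884816
{'time': np.float64(0.15), 'joint_positions': array([ 1.137,  0.322, -0.07 ,  1.451,  0.023,  1.371, -0.057]), 'qd': array([ 0.001, -0.003, -0.   , -0.003, -0.   , -0.   , -0.   ]), 'joint_torque': array([ 0.0000e+00, -4.9179e+01, -4.0400e-01, -3.1288e+01, -6.4000e-02,
        4.0000e-02,  0.0000e+00]), 'position': array([ 0.281, -0.586,  0.222]), 'tool_rot': array([-3.062e+00, -6.970e-01,  1.000e-03]), 'ft_force': array([-0.418, -0.313, -0.288]), 'torque': array([-0.017,  0.025, -0.039]), 'grip_width': np.float64(1.001)}
```

View pics/scene0.png

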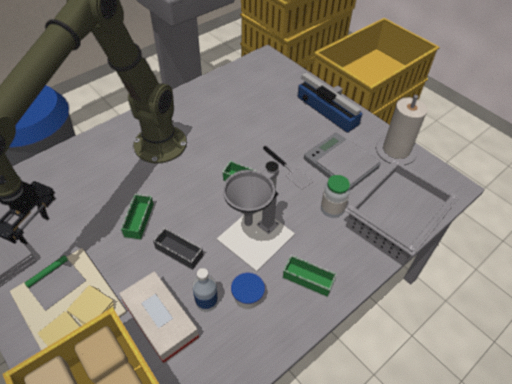

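View pics/top0.png

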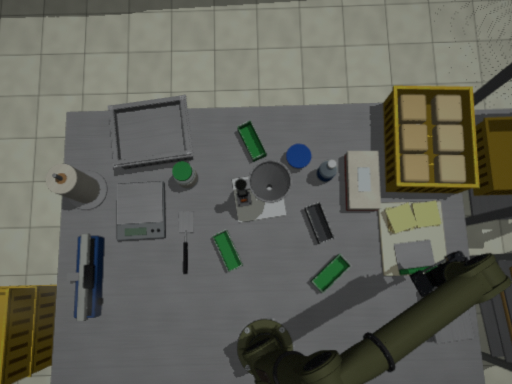

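View pics/wrist0.png

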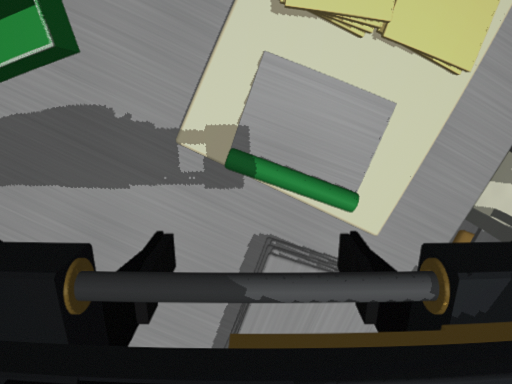

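The dark pan is at about (318,223) in the top view. The stand has its rim at (270,182) and its knob at (242,187), and the button side faces the robot. The jar, tub, bottle and scale stay clear of both. Next I measure the pan and the stand.

```bash
python3 - <<'E'
from h import *
big=[]
for n in ['top','scene']:
    im=np.load(n+'0.npy',allow_pickle=True).item(); C=cloud(im); c=im['color'].astype(int); hsv=cv2.cvtColor(im['color'],cv2.COLOR_RGB2HSV)
    print(n,'valid',(im['range_z']>0).mean())
    x,y,z=C[...,0],C[...,1],C[...,2]
    near=(abs(x-.4)<.25)&(abs(y)<.3)
    # white plate
    if n=='top':
        print('table z',np.median(z[near&(z<.03)]))
    m=near&(c.min(-1)>150)&(z<.05)
    k,l,st,ce=cv2.connectedComponentsWithStats(m.astype(np.uint8))
    for i in range(1,k):
        if st[i,4]>150: print('white',st[i],C[l==i].mean(0).round(3),cv2.minAreaRect(np.float32(C[l==i][:,:2]*1000)))
    # dark pan
    m=(x>.2)&(x<.5)&(y<0)&(y>-.3)&(z>.0)&(c.max(-1)<75)&(z<.08)
    k,l,st,ce=cv2.connectedComponentsWithStats(m.astype(np.uint8))
    for i in range(1,k):
        if st[i,4]>60: 
            q=C[l==i]; print('dark',st[i],q.mean(0).round(3),q[:,2].max().round(3),cv2.minAreaRect(np.float32(q[:,:2]*1000)))
    # orange
    m=near&(hsv[...,0]>4)&(hsv[...,0]<20)&(hsv[...,1]>150)&(hsv[...,2]>100)
    k,l,st,ce=cv2.connectedComponentsWithStats(m.astype(np.uint8))
    for i in range(1,k):
        if st[i,4]>3: print('orange',st[i],ce[i],C[l==i].mean(0).round(3))
    m=near&(z>.285)&(z<.312);q=C[m];print('rim',len(q),[f.round(4) if hasattr(f,'round') else f for f in [q.mean(0)]],cv2.minEnclosingCircle(np.float32(q[:,:2]*1000)))
    m=near&(z>.314)&(z<.335);q=C[m];print('knob',len(q),q.mean(0).round(4) if len(q) else 0,cv2.minEnclosingCircle(np.float32(q[:,:2]*1000)) if len(q) else 0)
    if n=='top': crop=im['color'][140:270,200:360]
    else: crop=im['color'][160:290,140:300]
    cv2.imwrite('pics/crop_%s.png'%n,cv2.cvtColor(cv2.resize(crop,None,fx=4.5,fy=4.5,interpolation=cv2.INTER_CUBIC),cv2.COLOR_RGB2BGR))
E
```

```text
top valid 0.9959869384765625
table z 0.0003350334109735176
dark [306 221  28  24 331] [ 0.458 -0.242  0.013] 0.058 ((462.34002685546875, -237.32208251953125), (100.47904205322266, 78.51019287109375), 19.313772201538086)
dark [307 256  32  38 170] [ 0.269 -0.244  0.021] 0.055 ((280.5155334472656, -258.44805908203125), (67.9378890991211, 159.38674926757812), 41.963592529296875)
rim 237 [array([ 0.5909, -0.0171,  0.2996])] ((613.4280395507812, -8.922298431396484), 100.07307434082031)
knob 104 [0.6039 0.0729 0.3228] ((604.0115356445312, 73.41706085205078), 20.208776473999023)
scene valid 0.9959309895833334
white [216 215  51  44 875] [ 0.585 -0.051  0.007] ((577.3999633789062, -38.33129119873047), (144.63192749023438, 137.49081420898438), 0.03680896386504173)
dark [129 196  10  24 102] [ 0.238 -0.266  0.023] 0.045 ((240.15032958984375, -266.1836853027344), (9.090093612670898, 87.41061401367188), 39.31403732299805)
dark [141 199  13  36 140] [ 0.305 -0.249  0.022] 0.048 ((301.385986328125, -245.40725708007812), (5.716489791870117, 142.34608459472656), 41.17759704589844)
dark [154 230  34  28 392] [ 0.451 -0.246  0.021] 0.051 ((461.7593994140625, -251.01219177246094), (97.45514678955078, 66.55830383300781), 18.16185760498047)
rim 484 [array([ 0.5892, -0.0079,  0.2972])] ((620.4561157226562, -10.780363082885742), 100.40005493164062)
knob 112 [0.6062 0.0682 0.3227] ((604.736083984375, 69.09992980957031), 22.321176528930664)
```

View pics/crop_top.png

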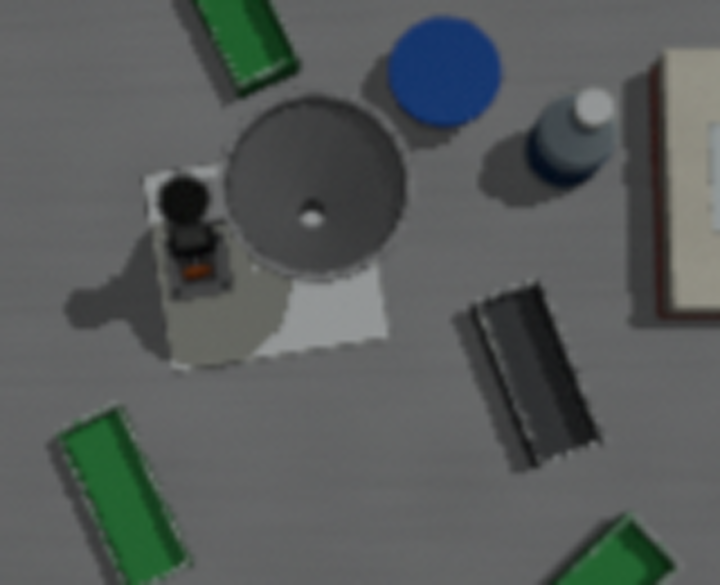

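View pics/crop_scene.png

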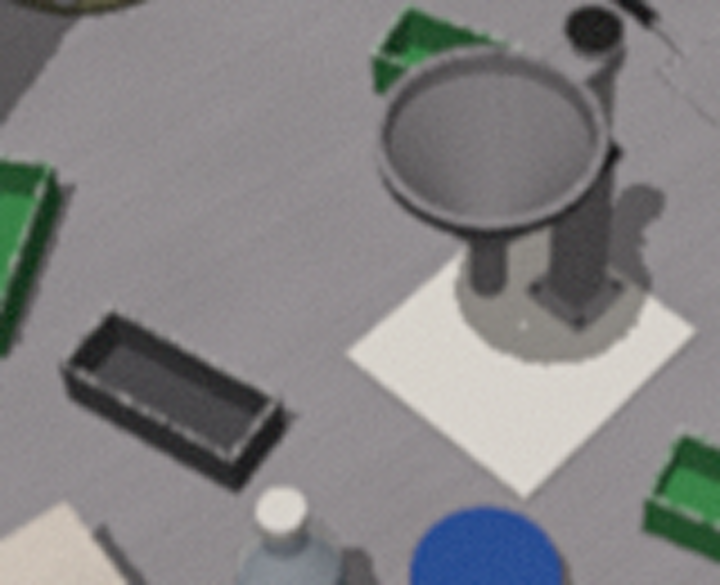

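In the top crop the pan rim runs from about (470,305) to (600,440), the funnel rim circle is centred near (315,185), the knob is at (185,200) and the orange button at (197,270). The scene crop shows the pan upright and empty. Now I refine by casting silhouettes onto planes of known height.

```bash
python3 - <<'E'
from h import *
for n in ['top','scene']:
    im=np.load(n+'0.npy',allow_pickle=True).item(); C=cloud(im); c=im['color'].astype(int)
    x,y,z=C[...,0],C[...,1],C[...,2]
    def comp(m,minA=40):
        k,l,st,ce=cv2.connectedComponentsWithStats(m.astype(np.uint8),connectivity=8)
        return [(l==i) for i in range(1,k) if st[i,4]>=minA]
    # pan rim pixels by depth, projected to z=.052
    m=(x>.3)&(x<.6)&(y<-.1)&(y>-.33)&(z>.042)&(z<.06)&(c.max(-1)<140)
    v,u=np.nonzero(m); q=plane(im,u,v,.052)
    q=q[np.hypot(q[:,0]-.46,q[:,1]+.245)<.11]
    print(n,'panrim',len(q),cv2.minAreaRect(np.float32(q[:,:2]*1000)))
    # funnel: points with z> .29 contour
    m=(z>.2)&(z<.312)&(np.hypot(x-.61,y+.02)<.13)
    mm=max(comp(m),key=lambda a:a.sum()); cs,_=cv2.findContours(mm.astype(np.uint8),cv2.RETR_EXTERNAL,cv2.CHAIN_APPROX_NONE)
    ct=max(cs,key=len)[:,0]; q=plane(im,ct[:,0],ct[:,1],.302)[:,:2]*1000
    print('rim ell',cv2.fitEllipse(np.float32(q)),cv2.minEnclosingCircle(np.float32(q)))
    m=(z>.315)&(z<.335)&(np.hypot(x-.604,y-.07)<.05); v,u=np.nonzero(m); q=plane(im,u,v,.324)[:,:2]*1000
    print('knob',cv2.minEnclosingCircle(np.float32(q)),q.mean(0))
    if n=='top':
        cor=[(170,365),(387,337),(145,178)]
        a=np.array(cor)/4.5+[200,140]-.4; print('plate corners top',plane(im,a[:,0],a[:,1],.008).round(4))
    else:
        cor=[(345,353),(524,497),(694,328)]
        a=np.array(cor)/4.5+[140,160]-.4; print('plate corners scene',plane(im,a[:,0],a[:,1],.008).round(4))
E
```

```text
top panrim 94 ((488.5568542480469, -236.28689575195312), (150.66842651367188, 65.99236297607422), 18.954357147216797)
rim ell ((614.668701171875, -23.04871368408203), (145.94483947753906, 182.10520935058594), 18.970399856567383) ((609.7181396484375, -9.570960998535156), 99.86820220947266)
knob ((603.6103515625, 73.43438720703125), 20.19458770751953) [603.65994004  72.84255614]
plate corners top [[ 0.5108  0.0999  0.008 ]
 [ 0.5317 -0.1034  0.008 ]
 [ 0.6901  0.1203  0.008 ]]
scene panrim 185 ((491.1178894042969, -242.72381591796875), (157.6553497314453, 69.50602722167969), 17.65800666809082)
rim ell ((622.9414672851562, -29.78043556213379), (152.58734130859375, 189.59393310546875), 11.932645797729492) ((630.8604736328125, -13.821586608886719), 103.40524291992188)
knob ((606.8787231445312, 67.56043243408203), 21.449251174926758) [607.0641939   67.31402174]
plate corners scene [[ 0.5315 -0.1072  0.008 ]
 [ 0.7177 -0.0822  0.008 ]
 [ 0.6888  0.1193  0.008 ]]
```

```bash
cat >> h.py <<'E'
TH=np.deg2rad(6.0); SO=np.array([.6166,-.0322,0])
def st2w(p,o=SO,th=TH):
    c,s=np.cos(th),np.sin(th); return np.array([o[0]+c*p[0]-s*p[1],o[1]+s*p[0]+c*p[1],p[2]])
def w2st(p,o=SO,th=TH):
    d=np.asarray(p)-o; c,s=np.cos(th),np.sin(th); return np.array([c*d[0]+s*d[1],-s*d[0]+c*d[1],d[2]])
def rot(yaw,tilt=0,side=0):
    """tool down, tool x at yaw(deg) in world; tilt: about tool y; side: about tool x (deg)"""
    a=np.deg2rad(yaw); x=np.array([np.cos(a),np.sin(a),0]); z=np.array([0,0,-1.]); y=np.cross(z,x)
    return R.from_matrix(np.stack([x,y,z],1))*R.from_euler('XY',[side,tilt],degrees=True)
def go(p,Rt,grasp=False):
    s=monitor.get_state(); R0=R.from_rotvec(s['tool_rot']); p=np.asarray(p,float)
    if grasp: p=p+.019*Rt.as_matrix()[:,2]
    d=p-s['position']
    print('t',round(s['time'],2),'pos',s['position'].round(4),'F',s['ft_force'].round(1),'grip',round(s['grip_width'],3),'q',s['joint_positions'].round(2))
    print('target',p.round(4),'| tool shift',R0.inv().apply(d).round(4),'| turn deg',np.rad2deg((R0.inv()*Rt).as_rotvec()).round(1),'| shift after turn',Rt.inv().apply(d).round(4))
E
python3 - <<'E'
from h import *
print(w2st([.6053,.0705,.324]),rot(25.7).as_rotvec())
for c in [(-95,143),(-95,-62),(95,143),(95,-62)]: print(st2w([c[0]/1e3,c[1]/1e3,0]).round(4))
go([.438,-.257,.15],rot(18.3,18),True)
go([.438,-.257,.04],rot(18.3,18),True)
E
```

```text
[-0.00050302  0.10331857  0.324     ] [3.06291349 0.69868829 0.        ]
[0.5072 0.1001 0.    ]
[ 0.5286 -0.1038  0.    ]
[0.6961 0.1199 0.    ]
[ 0.7176 -0.0839  0.    ]
t 0.15 pos [ 0.2812 -0.5856  0.2217] F [-0.4 -0.3 -0.3] grip 1.001 q [ 1.14  0.32 -0.07  1.45  0.02  1.37 -0.06]
target [ 0.4436 -0.2552  0.1319] | tool shift [ 0.2894 -0.2274  0.0901] | turn deg [-1.2 18.   7.3] | shift after turn [ 0.2175 -0.2627  0.1651]
t 0.15 pos [ 0.2812 -0.5856  0.2217] F [-0.4 -0.3 -0.3] grip 1.001 q [ 1.14  0.32 -0.07  1.45  0.02  1.37 -0.06]
target [ 0.4436 -0.2552  0.0219] | tool shift [ 0.2894 -0.2272  0.2001] | turn deg [-1.2 18.   7.3] | shift after turn [ 0.1835 -0.2627  0.2697]
```

```bash
python3 -m pendant '[[[0,0,1],[0.041,-0.032,0.008],-1],[[0,0,1],[0.041,-0.032,0.008],-1],[[0,0,1],[0.041,-0.032,0.008],-1],[[0,0,1],[0.041,-0.032,0.008],-1],[[0,3,1],[0.041,-0.032,0.008],-1],[[0,5,1],[0.041,-0.032,0.008],-1],[[0,5,1],[0.041,-0.032,0.008],-1],[[0,5,0],[0,0,0],-1]]'; python3 - <<'E'
from h import *
go([.438,-.257,.10],rot(18.3,18),True)
im=eyes.get_image('wrist'); save(im,'w1.png')
E
```

```text
time: 1.15
position: [0.4632, -0.2635, 0.1745]
tool_rot: [-3.003, -0.505, -0.479]
ft_force: [-1.7, -0.9, -0.1]
grip_width: 1.0
t 1.15 pos [ 0.4632 -0.2635  0.1745] F [-1.7 -0.9 -0.1] grip 1.0 q [ 0.9  -0.01 -0.25  1.97 -0.31  1.03 -0.44]
target [ 0.4436 -0.2552  0.0819] | tool shift [-0.0439 -0.0137  0.0831] | turn deg [-0.6 -0.2  0.7] | shift after turn [-0.0439 -0.014   0.0831]
```

View pics/w1.png

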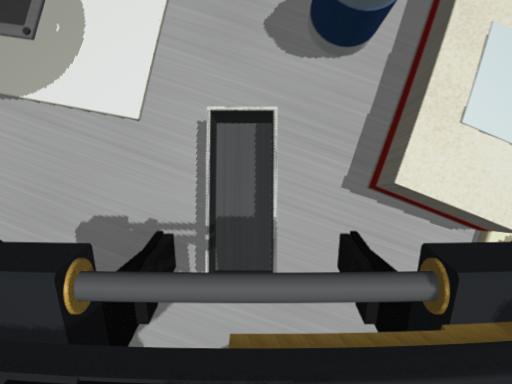

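The wrist view shows the pan between the fingers. Its far rim corners are near (209,108) and (276,108), and its long sides run nearly straight down the image. I'll refine the pan's pose from these.

```bash
python3 - <<'E'
from h import *
im=eyes.get_image('wrist')
u=np.array([209,276,208,276]);v=np.array([108,108,260,260])
P=plane(im,u,v,.052); print(P.round(4))
mid=(P[0]+P[1])/2; ax=(P[1]+P[0]-P[2]-P[3])[:2]; ax/=np.linalg.norm(ax); print('width',np.linalg.norm(P[0]-P[1]),'yaw',np.rad2deg(np.arctan2(ax[1],ax[0])),'centre',mid[:2]-.08*ax)
C=cloud(im); z=C[...,2]; c=im['color'].astype(int)
cc=mid[:2]-.08*ax; g=cc-.055*ax; print('g',g)
yaw=np.rad2deg(np.arctan2(ax[1],ax[0]))
go([*g,.10],rot(yaw,18),True); go([*g,.04],rot(yaw,18),True)
E
```

```text
[[ 0.5518 -0.1896  0.052 ]
 [ 0.5712 -0.2472  0.052 ]
 [ 0.4221 -0.2337  0.052 ]
 [ 0.4418 -0.291   0.052 ]]
width 0.06073522140198371 yaw 18.73167963432057 centre [ 0.4857499  -0.24408456]
g [ 0.43366309 -0.26174707]
t 1.25 pos [ 0.4588 -0.2688  0.1736] F [-1.5 -0.3 -0.6] grip 0.999 q [ 0.91 -0.01 -0.24  1.97 -0.31  1.04 -0.45]
target [ 0.4392 -0.2599  0.0819] | tool shift [-0.0432 -0.0142  0.0825] | turn deg [-0.3  0.1 -0.3] | shift after turn [-0.0432 -0.0148  0.0823]
t 1.25 pos [ 0.4588 -0.2688  0.1736] F [-1.5 -0.3 -0.6] grip 0.999 q [ 0.91 -0.01 -0.24  1.97 -0.31  1.04 -0.45]
target [ 0.4392 -0.2599  0.0219] | tool shift [-0.0616 -0.0138  0.1396] | turn deg [-0.3  0.1 -0.3] | shift after turn [-0.0618 -0.0148  0.1394]
```

```bash
python3 -m pendant '[[[0,0,0],[-0.0215,-0.007,0.041],-1],[[0,0,0],[-0.0215,-0.007,0.041],-1],[[0,0,0],[-0.009,0,0.028],-1],[[0,0,0],[-0.0095,0,0.029],-1],[[0,0,0],[0,0,0],-1]]' 40; python3 - <<'E'
from h import *
go([.4337,-.2617,.04],rot(18.7,18),True)
E
```

```text
time: 1.88
position: [0.4399, -0.2582, 0.0213]
tool_rot: [-3.005, -0.492, -0.468]
ft_force: [0.6, -0.2, 0.7]
grip_width: 1.002
t 1.88 pos [ 0.4399 -0.2582  0.0213] F [ 0.6 -0.2  0.7] grip 1.002 q [ 0.91  0.15 -0.25  2.15 -0.35  0.71 -0.33]
target [ 0.4393 -0.2598  0.0219] | tool shift [-0.0009  0.0013 -0.001 ] | turn deg [-0.6  0.2 -0.2] | shift after turn [-0.0009  0.0013 -0.001 ]
```

Within 2 mm. I close at 40 N and lift.

```bash
python3 -m pendant '[[[0,0,0],[0,0,0],1],[[0,0,0],[0,0,0],1],[[0,0,0],[0,0,0],1],[[0,0,0],[0,0,0],1],[[0,0,0],[0,0,0],1],[[0,0,0],[0.009,0,-0.028],1],[[0,0,0],[0.006,0,-0.019],1],[[0,0,0],[0,0,0],1]]' 45; python3 - <<'E'
from h import *
go([.4337,-.2617,.04],rot(18.7,18),True)
for n in ['wrist','scene']:
    im=eyes.get_image(n); save(im,n+'2.png')
E
```

```text
time: 2.88
position: [0.4418, -0.261, 0.074]
tool_rot: [-3.012, -0.494, -0.478]
ft_force: [0.0, 0.5, -4.3]
grip_width: 0.736
t 2.88 pos [ 0.4418 -0.261   0.074 ] F [ 0.   0.5 -4.3] grip 0.736 q [ 0.91  0.06 -0.24  2.11 -0.34  0.82 -0.36]
target [ 0.4393 -0.2598  0.0219] | tool shift [-0.0181 -0.0018  0.0488] | turn deg [-0.1 -0.  -0.1] | shift after turn [-0.018  -0.0019  0.0488]
```

View pics/wrist2.png

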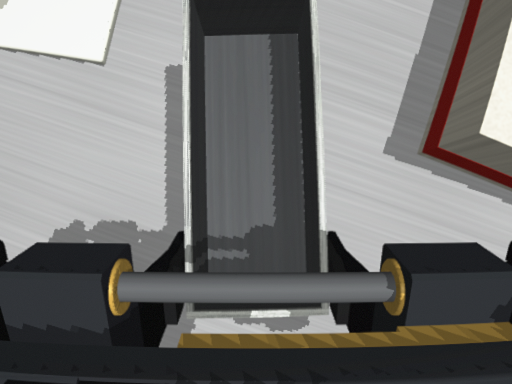

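View pics/scene2.png

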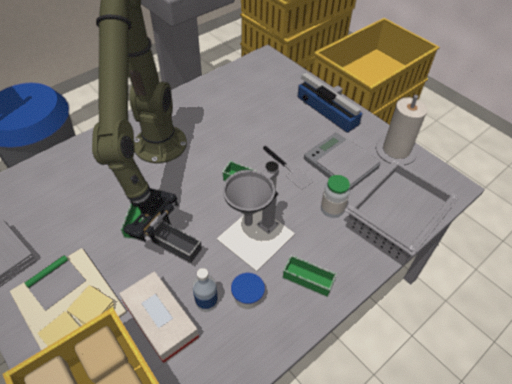

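```bash
python3 - <<'E'
from h import *
im=np.load('top0.npy',allow_pickle=True).item()
print('bottle',plane(im,np.array([331.]),np.array([163.5]),.19),'tub',plane(im,np.array([298.]),np.array([156.]),.068))
im=eyes.get_image('wrist'); C=cloud(im)
q=C[60:240:4,215:265:5].reshape(-1,3); q=q[(q[:,2]>.01)&(q[:,2]<.09)]
A=np.c_[q[:,:2],np.ones(len(q))]; co,*_=np.linalg.lstsq(A,q[:,2],rcond=None); print('floor plane slope',co, 'z',q[:,2].mean(),q[:,2].std())
u=np.array([188,318]);v=np.array([120,120]); 
print(C[20:300:40,186:190].reshape(-1,3)[::4].round(3))
go(np.r_[st2w([-.20,0,0])[:2],.085],rot(6,18),True)
go(np.r_[st2w([-.095,0,0])[:2],.065],rot(6,18),True)
E
```

```text
bottle [[ 0.70020005 -0.27186667  0.19      ]] tub [[ 0.7673662  -0.16021798  0.068     ]]
floor plane slope [-0.01763072 -0.00302015  0.05723367] z 0.04925032238129981 0.0008528539798036562
[[ 0.535 -0.193  0.098]
 [ 0.517 -0.199  0.097]
 [ 0.498 -0.206  0.098]
 [ 0.481 -0.212  0.099]
 [ 0.464 -0.218  0.098]
 [ 0.446 -0.224  0.099]
 [ 0.43  -0.23   0.101]]
t 3.02 pos [ 0.4402 -0.2593  0.0714] F [ 0.3  0.  -3. ] grip 0.733 q [ 0.91  0.07 -0.25  2.12 -0.34  0.82 -0.36]
target [ 0.4235 -0.0525  0.0669] | tool shift [ 0.0462 -0.2012  0.0211] | turn deg [-4.3  0.1 12. ] | shift after turn [ 0.0034 -0.2074  0.0058]
t 3.02 pos [ 0.4402 -0.2593  0.0714] F [ 0.3  0.  -3. ] grip 0.733 q [ 0.91  0.07 -0.25  2.12 -0.34  0.82 -0.36]
target [ 0.528  -0.0415  0.0469] | tool shift [ 0.1376 -0.178   0.0715] | turn deg [-4.3  0.1 12. ] | shift after turn [ 0.0971 -0.2074  0.0573]
```

```bash
python3 -m pendant '[[[-1.1,0,3],[0.009,-0.051,0.006],1],[[-1.1,0,3],[0.007,-0.051,0.003],1],[[-1.1,0,3],[0.004,-0.051,0.003],1],[[-1.0,0,3],[0.002,-0.051,0.002],1],[[0,0,0],[0,0,0],1]]'; python3 - <<'E'
from h import *
go(np.r_[st2w([-.095,0,0])[:2],.075],rot(6,18),True)
im=eyes.get_image('wrist'); save(im,'wrist3.png')
im=eyes.get_image('top'); save(im,'top3.png')
E
```

```text
time: 3.65
position: [0.4143, -0.0518, 0.0648]
tool_rot: [-3.084, -0.171, -0.481]
ft_force: [-0.6, -0.7, -2.6]
grip_width: 0.729
t 3.65 pos [ 0.4143 -0.0518  0.0648] F [-0.6 -0.7 -2.6] grip 0.729 q [ 0.73 -0.27 -0.54  2.4  -0.35  0.7  -1.04]
target [ 0.528  -0.0415  0.0569] | tool shift [0.1063 0.0024 0.0423] | turn deg [-0.   0.3  0.3] | shift after turn [0.1061 0.0017 0.0428]
```

View pics/wrist3.png

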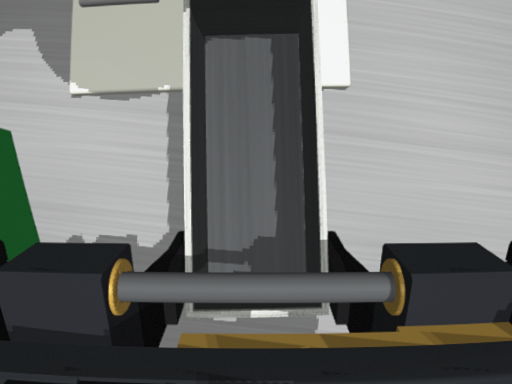

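View pics/top3.png

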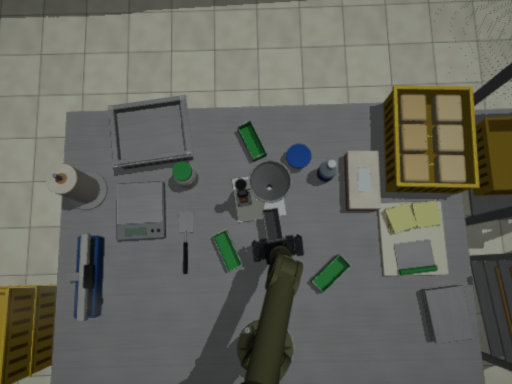

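The pan is held level in front of the stand. In the wrist view, the plate's near corners are at (72,93) and (348,86). I cross-check the stand's pose with these.

```bash
python3 - <<'E'
from h import *
im=eyes.get_image('wrist')
P=plane(im,np.array([72.,348]),np.array([93.,86]),.008); print(P.round(4),[w2st(p).round(4) for p in P])
# pan in hand: rim near end & sides at rim height
C=cloud(im)
rz=np.median(C[200,186:190,2]); print('rim z',rz)
Q=plane(im,np.array([188.,325,186,318,190]),np.array([310.,312,120,120,311]),.09); print(Q.round(4)); print([w2st(p).round(4) for p in Q])
go(np.r_[st2w([-.095,0,0])[:2],.075],rot(6,18),True)
E
```

```text
[[ 0.5066  0.0903  0.008 ]
 [ 0.5317 -0.109   0.008 ]] [array([-0.0966,  0.1334,  0.008 ]), array([-0.0924, -0.0675,  0.008 ])]
rim z 0.09229907712932786
[[ 0.3883 -0.0263  0.09  ]
 [ 0.394  -0.0891  0.09  ]
 [ 0.4754 -0.0157  0.09  ]
 [ 0.4819 -0.0767  0.09  ]
 [ 0.3879 -0.0273  0.09  ]]
[array([-0.2265,  0.0297,  0.09  ]), array([-0.2273, -0.0333,  0.09  ]), array([-0.1387,  0.0311,  0.09  ]), array([-0.1386, -0.0302,  0.09  ]), array([-0.2269,  0.0288,  0.09  ])]
t 3.8 pos [ 0.4163 -0.0558  0.0662] F [ 0.4 -0.3 -4.2] grip 0.732 q [ 0.73 -0.26 -0.53  2.4  -0.35  0.7  -1.04]
target [ 0.528  -0.0415  0.0569] | tool shift [ 0.1042 -0.0027  0.0435] | turn deg [ 0.1  0.1 -0.1] | shift after turn [ 0.1042 -0.0025  0.0436]
```

```bash
sed -i 's/TH=np.deg2rad(6.0); SO=.*/TH=np.deg2rad(6.3); SO=np.array([.6168,-.0340,0])/' h.py
python3 -m pendant '[[[0,0,0],[0.036,-0.001,0.0117],1],[[0,0,0],[0.036,0,0.0117],1],[[0,0,0],[0.033,0,0.0113],1],[[0,0,0],[-0.003,0,0.010],1],[[0,0,0],[-0.003,0,0.009],1],[[0,0,0],[0,0,0],1]]'; python3 - <<'E'
from h import *
go(np.r_[st2w([-.095,0,0])[:2],.044],rot(6.3,18),True)
im=eyes.get_image('wrist'); save(im,'wrist4.png')
im=eyes.get_image('scene'); cv2.imwrite('pics/scene4.png',cv2.cvtColor(cv2.resize(im['color'][130:290,120:340],None,fx=3.5,fy=3.5,interpolation=cv2.INTER_CUBIC),cv2.COLOR_RGB2BGR))
E
```

```text
time: 4.55
position: [0.5243, -0.0435, 0.0441]
tool_rot: [-3.085, -0.158, -0.481]
ft_force: [0.1, -0.1, -3.9]
grip_width: 0.732
t 4.55 pos [ 0.5243 -0.0435  0.0441] F [ 0.1 -0.1 -3.9] grip 0.732 q [ 0.75  0.07 -0.69  2.19 -0.02  0.59 -1.39]
target [ 0.5282 -0.0438  0.0259] | tool shift [-0.0018  0.0006  0.0185] | turn deg [ 0.1  0.3 -0.4] | shift after turn [-0.0019  0.0007  0.0185]
```

View pics/wrist4.png

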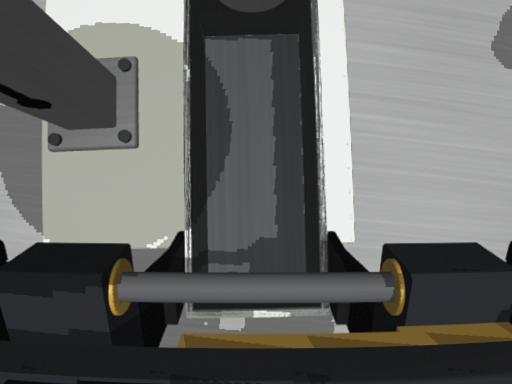

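View pics/scene4.png

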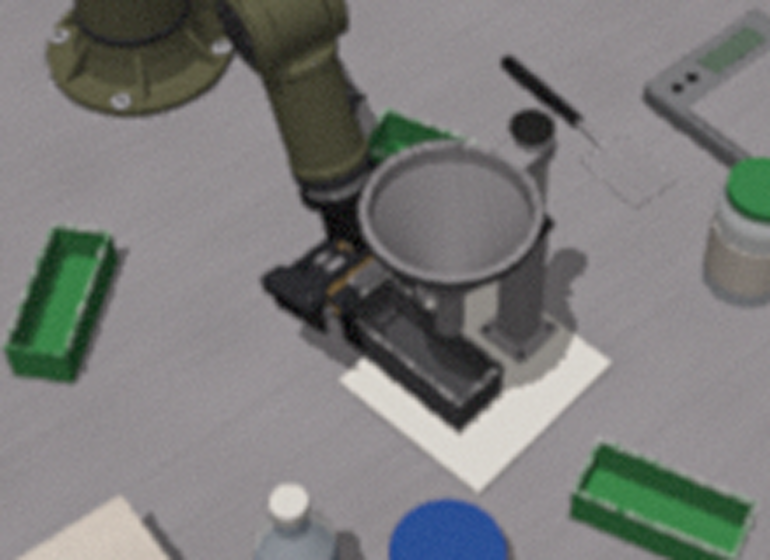

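```bash
python3 -m pendant '[[[0,0,0],[-0.0015,0,0.0045],1],[[0,0,0],[-0.0015,0,0.005],1],[[0,0,0],[0,0,0],1]]'; python3 - <<'E'
from h import *
go(np.r_[st2w([-.095,0,0])[:2],.044],rot(6.3,18),True)
E
```

```text
time: 5.03
position: [0.5262, -0.0428, 0.0357]
tool_rot: [-3.084, -0.161, -0.486]
ft_force: [0.0, 0.3, -3.4]
grip_width: 0.733
t 5.03 pos [ 0.5262 -0.0428  0.0357] F [ 0.   0.3 -3.4] grip 0.733 q [ 0.74  0.09 -0.69  2.2   0.01  0.57 -1.41]
target [ 0.5282 -0.0438  0.0259] | tool shift [-0.0012  0.0011  0.0098] | turn deg [ 0.2  0.1 -0.3] | shift after turn [-0.0012  0.0012  0.0098]
```

```bash
python3 -m pendant '[[[0,0,0],[-0.0006,0,0.0018],1],[[0,0,0],[0,0,0],1],[[0,0,0],[0,0,0],-1],[[0,0,0],[0,0,0],-1],[[0,0,0],[0,0,0],-1],[[0,0,0],[-0.02,0,-0.04],-1],[[0,0,0],[-0.04,0,-0.03],-1],[[0,0,0],[0,0,0],1]]'; python3 - <<'E'
from h import *
im=eyes.get_image('wrist'); save(im,'wrist5.png'); 
go(np.r_[st2w([-.095,0,0])[:2],.044],rot(6.3,18),True)
E
```

```text
time: 6.02
position: [0.4474, -0.0527, 0.0839]
tool_rot: [-3.09, -0.158, -0.493]
ft_force: [0.8, -0.9, -0.0]
grip_width: 0.946
t 6.08 pos [ 0.4488 -0.0522  0.0837] F [ 1.1 -0.1  0.8] grip 0.915 q [ 0.83 -0.22 -0.66  2.32 -0.33  0.72 -1.08]
target [ 0.5282 -0.0438  0.0259] | tool shift [ 0.058  -0.0007  0.0797] | turn deg [ 0.5 -0.1 -0.3] | shift after turn [0.0581 0.0003 0.0796]
```

View pics/wrist5.png

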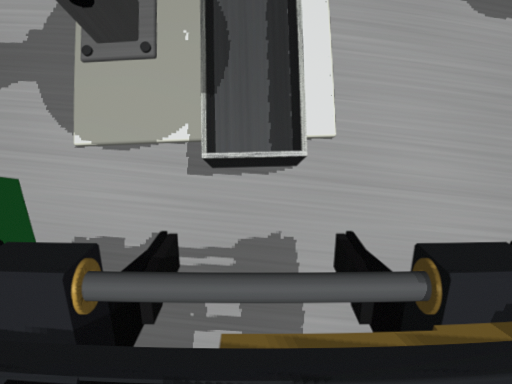

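The pan is standing on the plate. Its near rim corners are at (203,155) and (304,154), and the plate's near corners at (75,143) and (335,135). I measure the pan relative to the plate from this one view.

```bash
python3 - <<'E'
from h import *
im=eyes.get_image('wrist')
A=plane(im,np.array([75.,335]),np.array([143.,135]),.008); B=plane(im,np.array([203.,305]),np.array([155.,155]),.060)
F=plane(im,np.array([203.,299]),np.array([40.,40]),.060)
e=(A[0]-A[1])[:2]; L=np.linalg.norm(e); th=np.arctan2(-e[0],e[1]); print('plate edge len',L,'yaw',np.rad2deg(th),A.round(4))
c,s=np.cos(th),np.sin(th); Rm=np.array([[c,-s],[s,c]])
mid=A[:,:2].mean(0); o=mid-Rm@np.array([-.095,.0405]); print('origin est',o)
print('near end corners (stand)',[(Rm.T@(p[:2]-o)).round(4) for p in B],'sides',[(Rm.T@(p[:2]-o)).round(4) for p in F])
print('using SO:',[w2st(p).round(4) for p in B], np.linalg.norm(B[0]-B[1]))
go(np.r_[st2w([-.16,0,0])[:2],.035],rot(6.3,18))
E
```

```text
plate edge len 0.20128435145232612 yaw 7.505953804194072 [[ 0.5061  0.0951  0.008 ]
 [ 0.5324 -0.1044  0.008 ]]
origin est [ 0.61869582 -0.03239543]
near end corners (stand) [array([-0.116 ,  0.0333]), array([-0.1177, -0.0284])] sides [array([-0.0439,  0.0321]), array([-0.0455, -0.0275])]
using SO: [array([-0.1147,  0.0322,  0.06  ]), array([-0.115 , -0.0295,  0.06  ])] 0.061696935896626746
t 6.12 pos [ 0.4493 -0.0516  0.0832] F [ 0.9  0.1 -0.5] grip 0.875 q [ 0.83 -0.22 -0.66  2.32 -0.33  0.72 -1.08]
target [ 0.4578 -0.0516  0.035 ] | tool shift [-0.0069  0.0007  0.0484] | turn deg [ 0.3 -0.1 -0.3] | shift after turn [-0.0069  0.0009  0.0484]
```

```bash
python3 -m pendant '[[[0,0,0],[0,0,0],1],[[0,0,0],[0,0,0],1],[[0,0,0],[0.0013,0.0005,0.0255],1],[[0,0,0],[0.0013,0,0.026],1],[[0,0,0],[0.0143,0,0.0046],1],[[0,0,0],[0.0143,0,0.0046],1],[[0,0,0],[0.0095,0,0.0031],1],[[0,0,0],[0.0095,0,0.0031],1]]'; python3 - <<'E'
from h import *
im=eyes.get_image('wrist'); save(im,'wrist6.png'); s=monitor.get_state()
print(w2st(s['position']))
go(np.r_[st2w([-.09,0.0015,0])[:2],.035],rot(6.3,18))
E
```

```text
time: 7.12
position: [0.5156, -0.0436, 0.0325]
tool_rot: [-3.083, -0.161, -0.481]
ft_force: [-3.6, -0.1, 2.1]
grip_width: 0.026
[-0.09991973  0.0015586   0.03319796]
t 7.17 pos [ 0.5173 -0.0434  0.0332] F [-0.8  0.6 -1.2] grip 0.011 q [ 0.83  0.08 -0.76  2.22 -0.    0.56 -1.39]
target [ 0.5272 -0.0424  0.035 ] | tool shift [ 0.01   -0.      0.0013] | turn deg [ 0.   0.1 -0.3] | shift after turn [0.01   0.0001 0.0014]
```

View pics/wrist6.png

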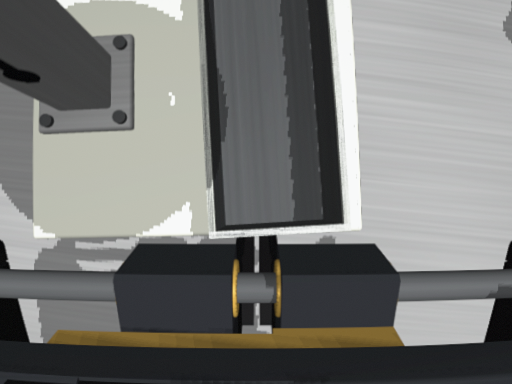

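```bash
python3 - <<'E'
from h import *
im=eyes.get_image('wrist')
A=plane(im,np.array([33.,360]),np.array([236.,228]),.008)
B=plane(im,np.array([211.,346]),np.array([236.,229]),.060); F=plane(im,np.array([203.,331]),np.array([40.,40]),.060)
print('plate corners',[w2st(p).round(4) for p in A]); print('near corners',[w2st(p).round(4) for p in B]); print('sides',[w2st(p).round(4) for p in F])
m=(B[0]+B[1])/2; m2=(F[0]+F[1])/2; a=w2st(m2)-w2st(m); print('pan yaw in stand',np.rad2deg(np.arctan2(a[1],a[0])), 'centre', w2st(m)+.08*a/np.linalg.norm(a))
E
```

```text
plate corners [array([-0.0951,  0.1419,  0.008 ]), array([-0.0903, -0.0614,  0.008 ])]
near corners [array([-0.0899,  0.022 ,  0.06  ]), array([-0.0871, -0.0389,  0.06  ])]
sides [array([0.0007, 0.026 , 0.06  ]), array([ 0.0005, -0.0336,  0.06  ])]
pan yaw in stand 3.0128599999966887 centre [-0.00861283 -0.00428855  0.06      ]
```

The pan is now about 9 mm short along its length, 4 mm off across it and 3° skewed, which is well inside tolerance. I retreat and plan the button squeeze, leaning the tool in from the post's +y side with the jaws along stand x. First I check the jar's position.

```bash
python3 - <<'E'
from h import *
im=np.load('top0.npy',allow_pickle=True).item()
j=plane(im,np.array([181.5]),np.array([171.5]),.15)[0]; print('jar',j,w2st(j))
go(st2w([-.16,0,.09]),rot(6.3,18))
go(st2w([-.16,0,.42]),rot(6.3,18))
Rt=rot(96.3,-50)
print('tool z in stand', R.from_euler('z',-6.3,degrees=True).apply(Rt.as_matrix()[:,2]))
E
```

```text
jar [0.6950336  0.30931356 0.15      ] [0.11543442 0.33265536 0.15      ]
t 7.22 pos [ 0.5169 -0.0434  0.0333] F [1.1 0.1 0. ] grip 0.01 q [ 0.83  0.08 -0.76  2.22 -0.    0.56 -1.39]
target [ 0.4578 -0.0516  0.09  ] | tool shift [-0.0394  0.0018 -0.0723] | turn deg [ 0.   0.1 -0.3] | shift after turn [-0.0393  0.0016 -0.0724]
t 7.22 pos [ 0.5169 -0.0434  0.0333] F [1.1 0.1 0. ] grip 0.01 q [ 0.83  0.08 -0.76  2.22 -0.    0.56 -1.39]
target [ 0.4578 -0.0516  0.42  ] | tool shift [ 0.0621  0.0013 -0.3863] | turn deg [ 0.   0.1 -0.3] | shift after turn [ 0.0627  0.0016 -0.3862]
tool z in stand [-2.17093875e-16 -7.66044443e-01 -6.42787610e-01]
```

```bash
python3 -m pendant '[[[0,0,0],[-0.03,0.001,-0.03],1],[[0,0,0],[-0.01,0.001,-0.042],1],[[0,0,0],[0.017,0,-0.052],1],[[0,0,0],[0.017,0,-0.052],1],[[0,0,0],[0.017,0,-0.052],-1],[[0,0,0],[0.017,0,-0.052],-1],[[0,0,0],[0.017,0,-0.052],-1],[[0,0,0],[0.017,0,-0.052],-1]]'; python3 - <<'E'
from h import *
im=eyes.get_image('wrist'); save(im,'wrist7.png')
go(st2w([-.05,.33,.42]),rot(96.3,-50))
E
```

```text
time: 8.22
position: [0.4779, -0.0514, 0.3674]
tool_rot: [-3.082, -0.177, -0.473]
ft_force: [0.9, 0.1, -0.5]
grip_width: 0.374
t 8.28 pos [ 0.4811 -0.0518  0.3762] F [3.  0.6 7. ] grip 0.421 q [ 0.29 -0.3  -0.14  1.81 -0.12  1.32 -1.3 ]
target [0.5309 0.2885 0.42  ] | tool shift [ 0.0978 -0.3324 -0.0147] | turn deg [-25.8 -53.  -90.6] | shift after turn [ 0.1804  0.0869 -0.2832]
```

View pics/wrist7.png

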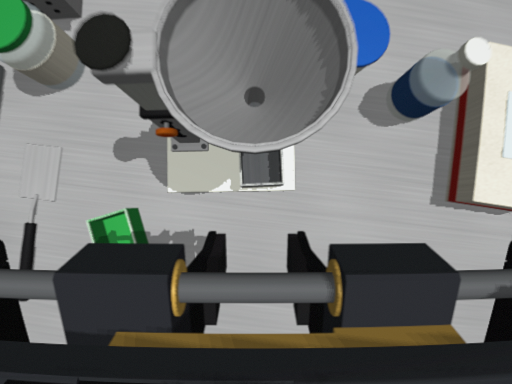

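The wrist view shows the knob at (104,41), the funnel rim centred near (257,55), the orange button at (166,131) and the pan under the funnel. I use it to check the stand pose, and I check the force reading too.

```bash
python3 - <<'E'
from h import *
im=eyes.get_image('wrist'); save(im,'wrist8.png')
C=cloud(im); z=C[...,2]; hsv=cv2.cvtColor(im['color'],cv2.COLOR_RGB2HSV)
m=(z>.31)&(z<.335); v,u=np.nonzero(m); q=plane(im,u,v,.324); 
q=q[np.hypot(q[:,0]-.605,q[:,1]-.07)<.05]; c=cv2.minEnclosingCircle(np.float32(q[:,:2]*1000)); print('knob',c,w2st(np.array([c[0][0]/1e3,c[0][1]/1e3,0])))
m=(hsv[...,0]>4)&(hsv[...,0]<20)&(hsv[...,1]>170)&(hsv[...,2]>100); m[200:]=0; m[:,:100]=0;m[:,220:]=0
v,u=np.nonzero(m); print('orange px',u.min(),u.max(),v.min(),v.max()); q=C[v,u]; print('orange pts',[w2st(p).round(4) for p in (q.min(0),q.max(0),np.median(q,0))])
m=(z>.29)&(z<.312); v,u=np.nonzero(m); q=plane(im,u,v,.302); q=q[np.hypot(q[:,0]-.617,q[:,1]+.034)<.11]
q=q[w2st_y(q)<.08] if 0 else q
d=np.array([w2st(p) for p in q]); d=d[(d[:,1]<.07)]; h=cv2.convexHull(np.float32(d[:,:2]*1000))[:,0]; print('rim ell',cv2.fitEllipse(h),cv2.minEnclosingCircle(h))
go(st2w([-.05,.33,.42]),rot(96.3,-50))
E
```

```text
knob ((599.8060302734375, 69.19196319580078), 21.291908264160156) [-0.00556764  0.1044336   0.        ]
orange px 158 176 135 140
orange pts [array([-0.0372,  0.0947,  0.1544]), array([-0.0267,  0.115 ,  0.1637]), array([-0.0323,  0.1041,  0.1607])]
rim ell ((-0.8217239379882812, 1.3003854751586914), (152.4154815673828, 155.89588928222656), 87.46137237548828) ((-1.4513189792633057, 1.8930096626281738), 77.46939849853516)
t 8.32 pos [ 0.4808 -0.052   0.3728] F [ 0.2  0.3 -0.7] grip 0.463 q [ 0.29 -0.3  -0.14  1.82 -0.12  1.32 -1.29]
target [0.5309 0.2885 0.42  ] | tool shift [ 0.099  -0.3325 -0.0179] | turn deg [-25.9 -52.9 -90.6] | shift after turn [ 0.1779  0.0872 -0.2854]
```

```bash
python3 -m pendant '[[[0,0,0],[0.0165,-0.0555,-0.003],-1],[[0,0,0],[0.0165,-0.0555,-0.003],-1],[[0,0,0],[0.0165,-0.0555,-0.003],-1],[[0,0,0],[0.0165,-0.0555,-0.003],-1],[[0,0,0],[0.0165,-0.0555,-0.003],-1],[[0,0,0],[0.0165,-0.0555,-0.003],-1],[[-2.4,-4.9,-8.4],[0,0,0],-1],[[-2.4,-4.9,-8.4],[0,0,0],-1]]'; python3 -m pendant '[[[-2.4,-4.9,-8.4],[0,0,0],-1],[[-2.4,-4.9,-8.4],[0,0,0],-1],[[-2.4,-4.9,-8.4],[0,0,0],-1],[[-2.4,-4.9,-8.4],[0,0,0],-1],[[-2.4,-4.9,-8.4],[0,0,0],-1],[[-2.4,-4.9,-8.4],[0,0,0],-1],[[-2.4,-4.9,-8.4],[0,0,0],-1],[[-2.4,-4.9,-8.4],[0,0,0],-1]]'; python3 - <<'E'
from h import *
go(st2w([-.0055,.111+.10,.155+.084]),rot(96.3,-50),True)
E
```

```text
time: 9.32
position: [0.5285, 0.289, 0.4125]
tool_rot: [2.956, 0.593, 0.203]
ft_force: [0.4, -0.3, -0.0]
grip_width: 0.996
time: 10.32
position: [0.533, 0.2874, 0.3969]
tool_rot: [1.974, 1.6, -0.597]
ft_force: [2.0, 0.2, -2.8]
grip_width: 1.002
t 10.32 pos [0.533  0.2874 0.3969] F [ 2.   0.2 -2.8] grip 1.002 q [-1.1   0.57  0.52  1.    0.33  2.04 -0.71]
target [0.5898 0.1607 0.2268] | tool shift [0.0246 0.0554 0.2111] | turn deg [ -6.1  -9.3 -16.1] | shift after turn [0.0453 0.0426 0.2106]
```

```bash
python3 -m pendant '[[[0,0,0],[0.006,0.014,0.053],-1],[[0,0,0],[0.006,0.014,0.053],-1],[[0,0,0],[0.006,0.014,0.053],-1],[[-2.0,-3.1,-5.4],[0,0,0],-1],[[-2.0,-3.1,-5.4],[0,0,0],-1],[[-2.0,-3.1,-5.4],[0,0,0],-1]]'; python3 - <<'E'
from h import *
go(st2w([-.0055,.111+.077,.155+.064]),rot(96.3,-50),True)
im=eyes.get_image('wrist'); save(im,'wrist9.png')
im=eyes.get_image('scene'); cv2.imwrite('pics/scene9.png',cv2.cvtColor(cv2.resize(im['color'][60:280,120:400],None,fx=2.7,fy=2.7,interpolation=cv2.INTER_CUBIC),cv2.COLOR_RGB2BGR))
E
```

```text
time: 11.08
position: [0.5753, 0.1926, 0.2684]
tool_rot: [1.593, 1.783, -0.745]
ft_force: [-0.2, -0.1, -0.7]
grip_width: 1.001
t 11.07 pos [0.5753 0.1926 0.2684] F [-0.2 -0.1 -0.7] grip 1.001 q [-1.08  0.55  0.48  1.37  0.5   1.73 -0.53]
target [0.5923 0.1378 0.2068] | tool shift [0.0109 0.011  0.0827] | turn deg [-0.1 -0.1  0.2] | shift after turn [0.011  0.0109 0.0827]
```

View pics/wrist9.png

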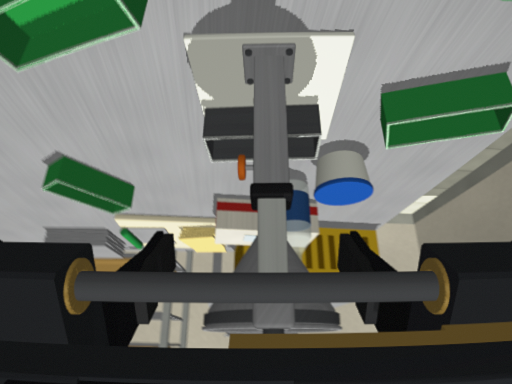

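View pics/scene9.png

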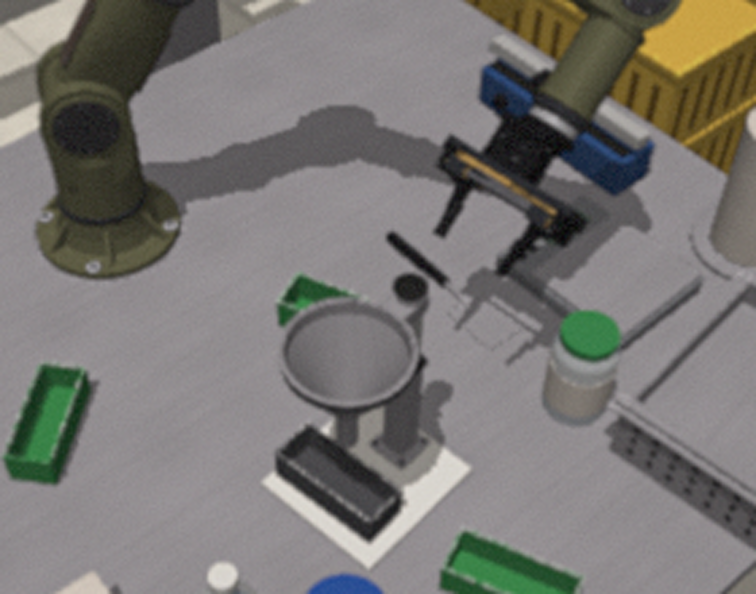

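Orientation is as planned. In the wrist view the button is at (241,166), the post collar at (272,193) and the tube axis at u≈272. I check the predicted pixels against these before going in.

```bash
python3 - <<'E'
from h import *
im=eyes.get_image('wrist')
for n,p in [('cap',[-.0325,.105,.15]),('capinner',[-.0255,.105,.15]),('posttop',[0,.122,.19]),('foot plate corner',[-.095,.143,.008]),('c2',[.095,.143,.008])]:
    print(n,np.round(proj(im,st2w(p)),1))
hsv=cv2.cvtColor(im['color'],cv2.COLOR_RGB2HSV); m=(hsv[...,0]>4)&(hsv[...,0]<20)&(hsv[...,1]>150)&(hsv[...,2]>80); m[:,:225]=0;m[:,260:]=0;m[200:]=0
v,u=np.nonzero(m); print('orange',u.min(),u.max(),v.min(),v.max(),u.mean(),v.mean())
C=cloud(im)
q=C[170:182,240:243].reshape(-1,3); print(w2st(np.median(q,0)))
for v in (120,150,175): 
    row=C[v,235:305]; r=np.array([w2st(p) for p in row]); k=(r[:,1]>.115)&(r[:,1]<.135)&(r[:,2]>.03); print(v,r[k][:,0].min().round(4),r[k][:,0].max().round(4),np.median(r[k][:,1]).round(4),np.median(r[k][:,2]).round(3))
go(st2w([-.0055,.111,.155]),rot(96.3,-50),True)
E
```

```text
cap [241.4 169.5]
capinner [248.3 169.5]
posttop [275.  199.3]
foot plate corner [186.8  39.8]
c2 [358.4  41.4]
orange 239 245 157 181 242.11656441717793 168.35582822085888
[-0.03240299  0.11180665  0.16029557]
120 -0.019 0.0139 0.1236 0.102
150 -0.0188 0.0135 0.1236 0.138
175 -0.0186 0.0135 0.1236 0.166
t 11.22 pos [0.5747 0.1935 0.2681] F [-0.1  0.3 -0. ] grip 1.001 q [-1.08  0.55  0.48  1.37  0.5   1.73 -0.53]
target [0.6007 0.0613 0.1428] | tool shift [0.0091 0.0119 0.1835] | turn deg [-0.1 -0.2  0. ] | shift after turn [0.0097 0.0114 0.1835]
```

```bash
python3 -m pendant '[[[0,0,0],[0.0095,0.0115,0.02],-1],[[0,0,0],[0,0,0.045],-1],[[0,0,0],[0,0,0.045],-1],[[0,0,0],[0,0,0.03],-1],[[0,0,0],[0,0,0.02],-1],[[0,0,0],[0,0,0],-1]]' 12; python3 - <<'E'
from h import *
im=eyes.get_image('wrist'); save(im,'wrist10.png')
go(st2w([-.0055,.111,.155]),rot(96.3,-50),True)
E
```

```text
time: 11.98
position: [0.5991, 0.0768, 0.1593]
tool_rot: [1.601, 1.777, -0.744]
ft_force: [-0.2, 0.0, 0.1]
grip_width: 1.002
t 12.03 pos [0.5996 0.0785 0.1598] F [-0.5 -0.1 -0.1] grip 1.0 q [-0.98  0.56  0.5   1.6   0.53  1.44 -0.57]
target [0.6007 0.0613 0.1428] | tool shift [ 0.0019 -0.0007  0.0242] | turn deg [-0.1 -0.2 -0.2] | shift after turn [ 0.002  -0.0008  0.0242]
```

View pics/wrist10.png

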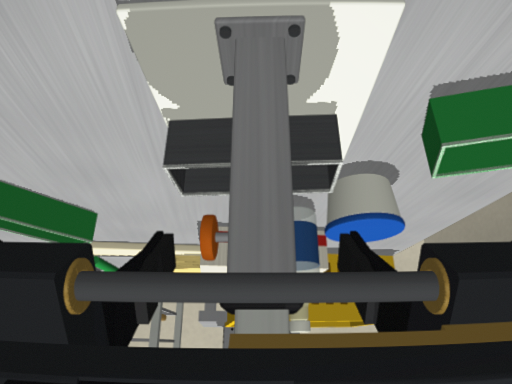

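```bash
python3 -m pendant '[[[0,0,0],[0.001,0,0.012],-1],[[0,0,0],[0.001,0,0.012],-1],[[0,0,0],[0,0,0],-0.2],[[0,0,0],[0,0,0],-0.2],[[0,0,0],[0,0,0],-0.2]]' 12; python3 - <<'E'
from h import *
im=eyes.get_image('wrist'); save(im,'wrist11.png')
go(st2w([-.0055,.111,.155]),rot(96.3,-50),True)
E
```

```text
time: 12.65
position: [0.6014, 0.0619, 0.1427]
tool_rot: [1.598, 1.78, -0.741]
ft_force: [-1.0, -0.1, 0.4]
grip_width: 0.749
t 12.7 pos [0.6013 0.0619 0.1427] F [-1.5  0.3 -0.3] grip 0.7 q [-0.96  0.56  0.51  1.63  0.54  1.4  -0.57]
target [0.6007 0.0613 0.1428] | tool shift [-0.0004 -0.0006  0.0004] | turn deg [-0.1 -0.2 -0.1] | shift after turn [-0.0004 -0.0006  0.0004]
```

View pics/wrist11.png

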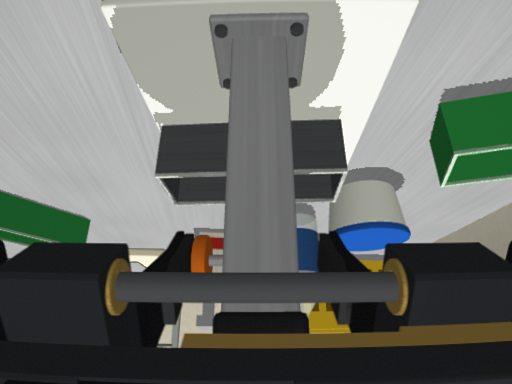

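The left finger is just reaching the button at (203,255). I squeeze gently at 12 N.

```bash
python3 -m pendant '[[[0,0,0],[0,0,0],1],[[0,0,0],[0,0,0],1],[[0,0,0],[0,0,0],1],[[0,0,0],[0,0,0],1]]' 12; python3 - <<'E'
from h import *
s=monitor.get_state(); print('width mm',s['grip_width']*87)
im=eyes.get_image('wrist'); save(im,'wrist12.png')
go(st2w([-.0055,.111,.155]),rot(96.3,-50),True)
E
```

```text
time: 13.2
position: [0.5998, 0.0618, 0.1421]
tool_rot: [1.599, 1.78, -0.744]
ft_force: [-4.5, 1.4, 1.1]
grip_width: 0.48
width mm 41.73496412751105
t 13.25 pos [0.5998 0.0618 0.1421] F [-5.4  1.4  0.5] grip 0.48 q [-0.96  0.56  0.51  1.64  0.54  1.4  -0.57]
target [0.6007 0.0613 0.1428] | tool shift [-0.0009  0.0009  0.0001] | turn deg [-0.2 -0.2 -0.1] | shift after turn [-0.0009  0.0009  0.0001]
```

View pics/wrist12.png

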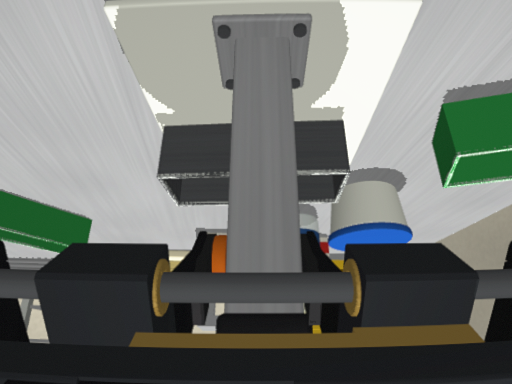

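Width 41.7 mm means the button is pressed about 7.8 mm. Now I drag it down a little (world down = 0.766 tool x + 0.643 tool z).

```bash
python3 -m pendant '[[[0,0,0],[0.003,0,0.0026],1],[[0,0,0],[0.003,0,0.0026],1],[[0,0,0],[0,0,0],1]]' 12; python3 - <<'E'
from h import *
s=monitor.get_state(); print('width mm',s['grip_width']*87,s['position'],s['ft_force'])
im=eyes.get_image('wrist'); save(im,'wrist13.png')
im=eyes.get_image('scene'); C=cloud(im)
m=(C[...,2]>.27)&(C[...,2]<.34)
def hs(n):
    q=C[(abs(C[...,0]-.6053)<.012)&(abs(C[...,1]-.0704)<.012)&(C[...,2]>.2)]; print('knob z pts',len(q),np.median(q[:,2]) if len(q) else 0)
hs(0)
q0=np.load('scene0.npy',allow_pickle=True).item(); C=cloud(q0); hs(0)
E
```

```text
time: 13.62
position: [0.5998, 0.0619, 0.135]
tool_rot: [1.599, 1.779, -0.745]
ft_force: [-8.0, 2.4, 4.8]
grip_width: 0.476
width mm 41.383837778126285 [0.59978905 0.06190087 0.13502465] [-7.97538725  2.35462895  4.80822121]
knob z pts 85 0.31332034567798694
knob z pts 85 0.319707314165137
```

View pics/wrist13.png

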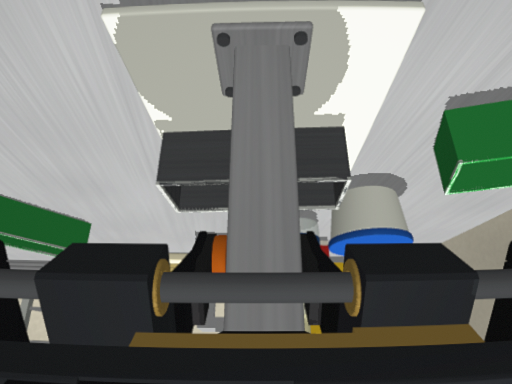

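The funnel follows: the knob has dropped about 6.4 mm. I drag about 10 mm more, then release.

```bash
python3 -m pendant '[[[0,0,0],[0.003,0,0.0026],1],[[0,0,0],[0.003,0,0.0026],1],[[0,0,0],[0.002,0,0.0017],1],[[0,0,0],[0,0,0],1],[[0,0,0],[0,0,0],-1],[[0,0,0],[0,0,0],-1],[[0,0,0],[0,0,0],-1],[[0,0,0],[0,0,-0.02],-1]]' 12; python3 - <<'E'
from h import *
s=monitor.get_state(); print('width mm',s['grip_width']*87,s['position'],s['ft_force'])
im=eyes.get_image('scene'); C=cloud(im)
q=C[(abs(C[...,0]-.6053)<.012)&(abs(C[...,1]-.0704)<.012)&(C[...,2]>.2)]; print('knob z pts',len(q),np.median(q[:,2]))
go(st2w([-.0055,.111+.08,.155+.07]),rot(96.3,-50))
E
```

```text
time: 14.72
position: [0.5992, 0.0751, 0.1372]
tool_rot: [1.6, 1.777, -0.745]
ft_force: [-0.1, 0.8, 0.1]
grip_width: 0.846
width mm 73.61363539508136 [0.59916258 0.07508015 0.13717292] [-0.0663866   0.84493976  0.10423975]
knob z pts 83 0.3020279023193537
t 14.78 pos [0.6005 0.0796 0.1389] F [1.  2.1 1.2] grip 0.893 q [-0.98  0.58  0.5   1.62  0.53  1.41 -0.59]
target [0.5904 0.1552 0.225 ] | tool shift [-0.0164 -0.0016 -0.1139] | turn deg [ 0.1 -0.3 -0.1] | shift after turn [-0.017  -0.0018 -0.1138]
```

```bash
python3 -m pendant '[[[0,0,0],[0,0,-0.055],-1],[[0,0,0],[0,0,-0.055],-1],[[0,0,0],[0,0,-0.055],-1],[[0,10,0],[-0.02,0,-0.02],1],[[0,10,0],[-0.02,0,-0.03],1],[[0,10,0],[-0.01,0,-0.04],1],[[0,10,0],[0,0,-0.04],1],[[0,10,0],[0,0,-0.02],1]]' 30; python3 - <<'E'
from h import *
go(st2w([-.002,.105,.36]),rot(96.3,0))
E
```

```text
time: 15.78
position: [0.5826, 0.2379, 0.4092]
tool_rot: [-2.093, -2.338, -0.02]
ft_force: [0.4, 0.4, -0.7]
grip_width: 0.513
t 15.78 pos [0.5826 0.2379 0.4092] F [ 0.4  0.4 -0.7] grip 0.513 q [-0.75  0.26  0.44  1.18 -0.12  1.71 -0.24]
target [0.6033 0.0701 0.36  ] | tool shift [-0.1695  0.0018  0.0473] | turn deg [ 0.4 -0.6  0. ] | shift after turn [-0.169   0.0021  0.0492]
```

```bash
python3 -m pendant '[[[0,0,0],[-0.0425,0,0],1],[[0,0,0],[-0.0425,0,0],1],[[0,0,0],[-0.0425,0,0],1],[[0,0,0],[-0.042,0.002,0.01],1],[[0,0,0],[0,0,0.02],1],[[0,0,0],[0,0,0.02],1],[[0,0,0],[0,0,0],1]]' 30; python3 - <<'E'
from h import *
go(st2w([-.002,.105,.36]),rot(96.3,0))
im=eyes.get_image('wrist'); save(im,'wrist14.png')
im=eyes.get_image('scene'); cv2.imwrite('pics/scene14.png',cv2.cvtColor(cv2.resize(im['color'][100:280,180:370],None,fx=3,fy=3,interpolation=cv2.INTER_CUBIC),cv2.COLOR_RGB2BGR))
E
```

```text
time: 16.65
position: [0.6018, 0.0683, 0.3533]
tool_rot: [-2.096, -2.336, -0.002]
ft_force: [-0.1, 0.2, 0.6]
grip_width: 0.005
t 16.65 pos [0.6018 0.0683 0.3533] F [-0.1  0.2  0.6] grip 0.005 q [-0.58  0.21  0.52  1.36 -0.11  1.6   0.04]
target [0.6033 0.0701 0.36  ] | tool shift [ 0.0017  0.0017 -0.0067] | turn deg [-0.1 -0.2 -0.1] | shift after turn [ 0.0017  0.0017 -0.0067]
```

View pics/scene14.png

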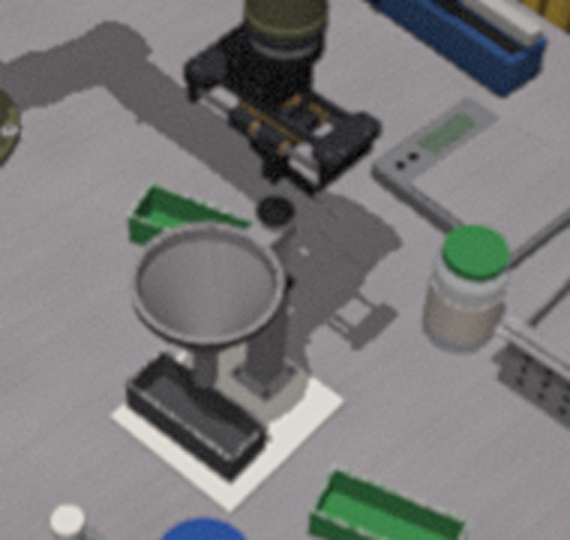

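View pics/wrist14.png

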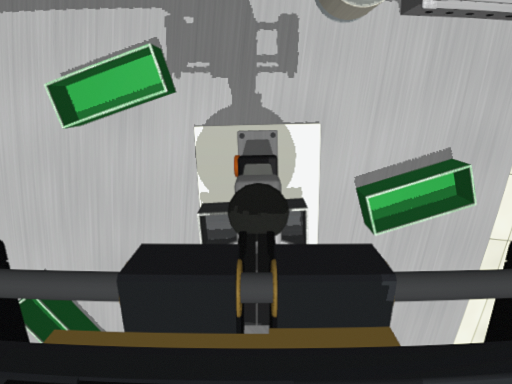

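```bash
python3 -m pendant '[[[0,0,0],[0.001,0.001,0.02],1],[[0,0,0],[0,0,0.015],1],[[0,0,0],[0,0,0.006],1],[[0,0,0],[0,0,0.005],1],[[0,0,0],[0,0,0],1]]'; python3 -m pendant '[[[0,0,0],[0,0,0.004],1],[[0,0,0],[0,0,0.004],1]]'
```

```text
time: 17.38
position: [0.6033, 0.069, 0.308]
tool_rot: [-2.098, -2.335, -0.004]
ft_force: [0.6, 0.3, 0.4]
grip_width: 0.005
time: 17.62
position: [0.6038, 0.069, 0.3016]
tool_rot: [-2.099, -2.336, -0.007]
ft_force: [-1.7, -0.1, 7.0]
grip_width: 0.006
```

```bash
python3 -m pendant '[[[0,0,0],[0,0,0.004],1],[[0,0,0],[0,0,0.003],1]]'; python3 - <<'E'
from h import *
im=eyes.get_image('scene'); C=cloud(im); s=monitor.get_state(); print(s['position'],s['ft_force'])
im=eyes.get_image('wrist'); save(im,'wrist15.png')
E
```

```text
time: 17.88
position: [0.6038, 0.069, 0.2947]
tool_rot: [-2.099, -2.336, -0.008]
ft_force: [-0.8, 0.0, 6.2]
grip_width: 0.008
[0.6037686  0.06901831 0.29425932] [-0.67133858 -0.93634908  5.08772928]
```

```bash
python3 -m pendant '[[[0,0,0],[0,0,0.003],1],[[0,0,0],[0,0,0.003],1]]'; python3 -m pendant '[[[0,0,0],[0,0,0.002],1]]'; python3 -m pendant '[[[0,0,0],[0,0,0.0015],1]]'
```

```text
time: 18.23
position: [0.6038, 0.069, 0.2886]
tool_rot: [-2.099, -2.336, -0.007]
ft_force: [-1.1, -0.1, 6.4]
grip_width: 0.005
time: 18.35
position: [0.6038, 0.069, 0.2865]
tool_rot: [-2.099, -2.336, -0.007]
ft_force: [-0.4, -0.1, 5.9]
grip_width: 0.004
time: 18.48
position: [0.6038, 0.069, 0.2842]
tool_rot: [-2.099, -2.336, -0.006]
ft_force: [1.1, -0.1, 1.3]
grip_width: 0.002
```

The force dropped at TCP z 0.284, which is the expected locking height. I look before pushing again.

```bash
python3 -m pendant '[[[0,0,0],[0,0,0],1]]'; python3 - <<'E'
from h import *
im=eyes.get_image('wrist'); save(im,'wrist16.png'); s=monitor.get_state(); print(s['position'],s['ft_force'])
hsv=cv2.cvtColor(im['color'],cv2.COLOR_RGB2HSV); m=(hsv[...,0]>4)&(hsv[...,0]<20)&(hsv[...,1]>150)&(hsv[...,2]>80); m[240:]=0; m[:,:180]=0; m[:,330:]=0
v,u=np.nonzero(m); print('orange',u.min(),u.max(),v.min(),v.max()); C=cloud(im); q=np.array([w2st(p) for p in C[v,u]]); print(np.percentile(q,[5,50,95],axis=0).round(4))
print('cap out/in predicted u', proj(im,st2w([-.0325,.105,.11])),proj(im,st2w([-.0265,.105,.11])))
E
```

```text
time: 18.6
position: [0.6037, 0.069, 0.2835]
tool_rot: [-2.099, -2.336, -0.005]
ft_force: [1.8, -0.4, 2.1]
grip_width: 0.002
[0.60369064 0.06903867 0.28350593] [0.90028393 0.43757733 2.28852185]
orange 223 229 164 186
[[-0.0344  0.098   0.1137]
 [-0.0314  0.109   0.1199]
 [-0.0285  0.1175  0.1222]]
cap out/in predicted u (np.float64(225.87090122852013), np.float64(176.26711053033534)) (np.float64(231.72509503333401), np.float64(176.25266823483753))
```

View pics/wrist16.png

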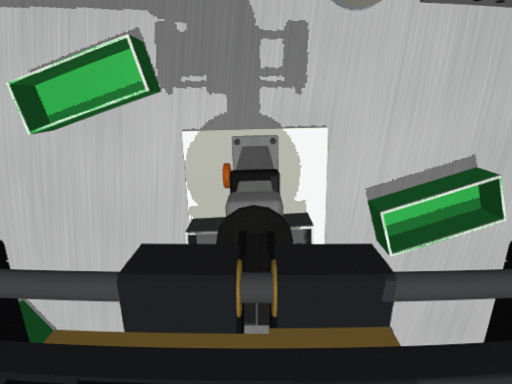

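The cap edge is at u=223–229, which matches the "fully out" prediction. I lift straight off, back away and verify.

```bash
python3 -m pendant '[[[0,0,0],[0,0,-0.02],1],[[0,0,0],[0,0,-0.04],1],[[0,0,0],[0.03,0,-0.05],1],[[0,0,0],[0.05,0,-0.03],1],[[0,0,0],[0.05,0,0],1],[[0,0,0],[0,0,0],1]]'; python3 - <<'E'
from h import *
s=monitor.get_state(); print(s['position'].round(3),s['ft_force'].round(2))
ims={}
for n in ['wrist','scene','top']:
    im=ims[n]=eyes.get_image(n); save(im,n+'17.png')
im=ims['wrist']; C=cloud(im); hsv=cv2.cvtColor(im['color'],cv2.COLOR_RGB2HSV)
m=(hsv[...,0]>4)&(hsv[...,0]<20)&(hsv[...,1]>150)&(hsv[...,2]>80); m[240:]=0
k,l,st,ce=cv2.connectedComponentsWithStats(m.astype(np.uint8))
for i in range(1,k):
    if st[i,4]>10: print('orange',st[i],w2st(np.median(C[l==i],0)).round(4))
for x in (-.0325,-.0265): print('pred',proj(im,st2w([x,.105,.11])))
for n in ['scene','wrist','top']:
    C=cloud(ims[n]); q=C[(abs(C[...,0]-.6053)<.012)&(abs(C[...,1]-.0704)<.012)&(C[...,2]>.2)&(C[...,2]<.33)]; print(n,'knob z',len(q),np.median(q[:,2]))
crop=ims['scene']['color'][130:290,180:340]; cv2.imwrite('pics/s17c.png',cv2.cvtColor(cv2.resize(crop,None,fx=3.7,fy=3.7,interpolation=cv2.INTER_CUBIC),cv2.COLOR_RGB2BGR))
E
```

```text
time: 19.4
position: [0.5879, 0.2041, 0.4224]
tool_rot: [-2.085, -2.343, -0.003]
ft_force: [-0.8, -0.1, -0.6]
grip_width: 0.008
[0.588 0.204 0.422] [-0.83 -0.14 -0.58]
orange [235 235   4   5  13] [-0.0319  0.1169  0.1143]
pred (np.float64(236.58054564544912), np.float64(243.19631768386841))
pred (np.float64(240.48665177623235), np.float64(243.23361908193493))
scene knob z 75 0.2810976858695067
wrist knob z 34 0.282645198091408
top knob z 44 0.2829431492537169
```

View pics/wrist17.png

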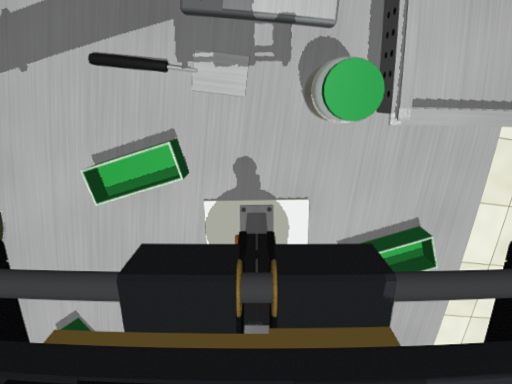

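View pics/s17c.png

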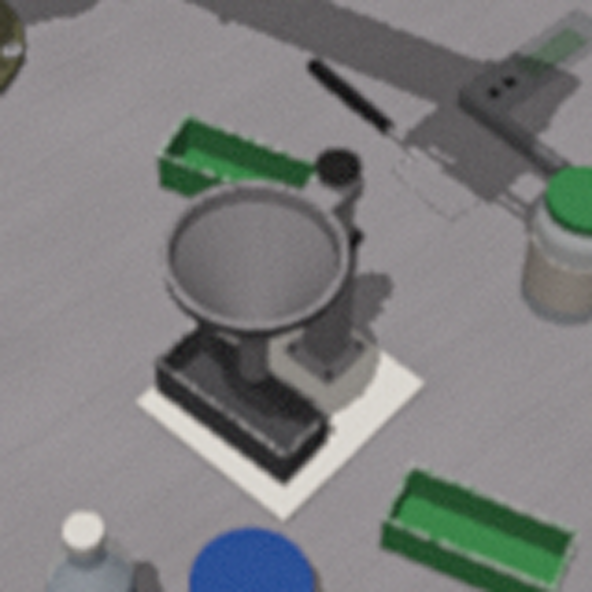

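```bash
python3 - <<'E'
from h import *
im=eyes.get_image('scene')
a=np.array([(157,369),(284,460),(328,419)])/3.7+[180,130]-.4
P=plane(im,a[:,0],a[:,1],.060); S=np.array([w2st(p) for p in P]); print(S.round(4)); print(np.linalg.norm(S[0]-S[1]),np.linalg.norm(S[1]-S[2]))
c=(S[0]+S[2])/2; ax=(S[1]-S[0])[:2]; yaw=np.arctan2(ax[1],ax[0]); print('centre',c.round(4),'yaw',np.rad2deg(yaw))
b=np.array([(137,401),(285,521),(424,382)])/3.7+[180,130]-.4; print('plate chk',[w2st(p).round(4) for p in plane(im,b[:,0],b[:,1],.008)])
go(st2w([-.13,.03,.42]),rot(96.3,0))
E
```

```text
[[-0.0778 -0.0469  0.06  ]
 [ 0.0739 -0.0365  0.06  ]
 [ 0.073   0.0227  0.06  ]]
0.15198631748108252 0.059190590189997484
centre [-0.0024 -0.0121  0.06  ] yaw 3.9356236212154814
plate chk [array([-0.0921, -0.0623,  0.008 ]), array([ 0.0974, -0.0586,  0.008 ]), array([0.0903, 0.1443, 0.008 ])]
t 19.6 pos [0.5896 0.1962 0.4235] F [ 0.   0.  -0.3] grip 0.006 q [-0.71  0.26  0.46  1.16 -0.12  1.75 -0.18]
target [ 0.4843 -0.0184  0.42  ] | tool shift [-0.2025 -0.1271  0.003 ] | turn deg [-0.  -0.1 -0.3] | shift after turn [-0.2018 -0.1282  0.0035]
```

Two checks disagree on the pan's y offset: −4 mm from the wrist view, −12 mm from the scene view. The funnel reads 40±2 mm down. I move to the open side for a better look, then straighten the pan with a gentle regrip.

```bash
python3 -m pendant '[[[0,0,0],[-0.05,-0.032,0],1],[[0,0,0],[-0.05,-0.032,0],1],[[0,0,0],[-0.05,-0.032,0],1],[[0,0,0],[-0.05,-0.032,0],1],[[0,0,10.5],[0,0,0],1],[[0,0,10.5],[0,0,0],1],[[0,0,10.5],[0,0,0],-1],[[0,0,10.5],[0,0,0],-1]]';  python3 -m pendant '[[[0,0,10.5],[0,0,0],-1],[[0,0,10.5],[0,0,0],-1],[[0,0,10.5],[0,0,0],-1],[[0,0,10.5],[0,0,0],-1],[[0,6,6],[0,0,0],-1],[[0,8,0],[0,0,0],-1],[[0,0,0],[0,0,0],-1]]'; python3 - <<'E'
from h import *
im=eyes.get_image('wrist'); save(im,'wrist18.png')
go(st2w([-.16,.0,.36]),rot(6.3,28))
E
```

```text
time: 20.6
position: [0.483, -0.0165, 0.4231]
tool_rot: [-2.801, -1.415, -0.003]
ft_force: [0.3, -0.4, 0.0]
grip_width: 0.154
time: 21.48
position: [0.4819, -0.016, 0.4216]
tool_rot: [-3.092, -0.162, -0.375]
ft_force: [0.2, 0.8, 0.8]
grip_width: 0.939
t 21.52 pos [ 0.4825 -0.0158  0.4228] F [-0.3  0.4  0.3] grip 0.965 q [-0.54 -0.3   0.41  1.68  0.11  1.49 -1.6 ]
target [ 0.4578 -0.0516  0.36  ] | tool shift [-0.0426  0.0335  0.0538] | turn deg [-0.5 14.1 -0.4] | shift after turn [-0.0547  0.0328  0.0421]
```

View pics/wrist18.png

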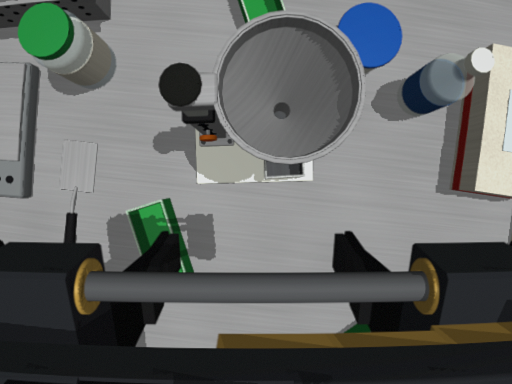

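The near end of the pan is at about (265–302, 177), the plate's near corners at (197,184) and (312,180), and the cap at (208,136). I measure from an enlarged crop.

```bash
python3 - <<'E'
from h import *
im=eyes.get_image('wrist'); crop=im['color'][110:200,180:330]; cv2.imwrite('pics/w18c.png',cv2.cvtColor(cv2.resize(crop,None,fx=5,fy=5,interpolation=cv2.INTER_CUBIC),cv2.COLOR_RGB2BGR))
np.save('w18.npy',im,allow_pickle=True)
C=cloud(im); hsv=cv2.cvtColor(im['color'],cv2.COLOR_RGB2HSV)
m=(hsv[...,0]>4)&(hsv[...,0]<20)&(hsv[...,1]>150)&(hsv[...,2]>80); m[:110]=0; m[160:]=0; m[:,:190]=0; m[:,230:]=0
v,u=np.nonzero(m); q=np.array([w2st(p) for p in C[v,u]]); print('orange',u.min(),u.max(),v.min(),v.max(),np.percentile(q,[5,50,95],axis=0).round(4).tolist())
for x in (-.0325,-.0265): print('pred',proj(im,st2w([x,.105,.122])),proj(im,st2w([x,.105,.11])))
E
```

```text
orange 200 216 136 140 [[-0.0354, 0.0953, 0.1148], [-0.0328, 0.1045, 0.1196], [-0.0297, 0.1152, 0.1219]]
pred (np.float64(207.51652141789071), np.float64(137.69948328067105)) (np.float64(208.7983990044675), np.float64(138.7813095022133))
pred (np.float64(207.4964193285779), np.float64(133.460706614923)) (np.float64(208.7787022319311), np.float64(134.64611072039702))
```

View pics/w18c.png

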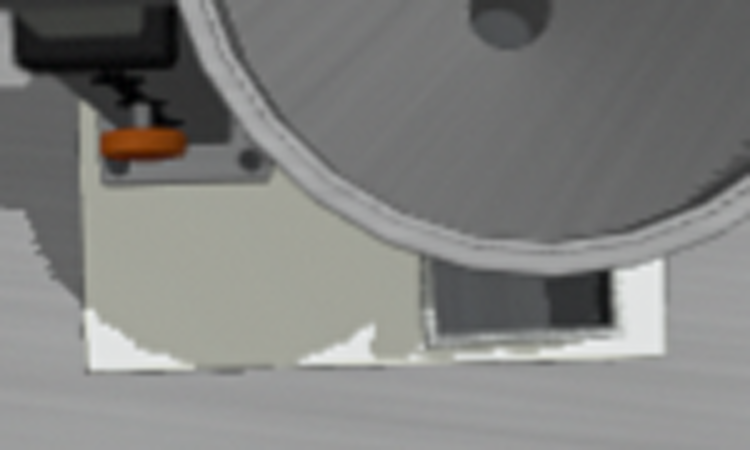

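The stem shows behind the cap, so the button is out and locked. Now I measure the pan's near-end corners.

```bash
python3 - <<'E'
from h import *
im=np.load('w18.npy',allow_pickle=True).item()
a=np.array([(425,346),(617,332),(424,262),(610,268)])/5+[180,110]-.4
print([w2st(p).round(4) for p in plane(im,a[:,0],a[:,1],.060)])
a=np.array([(88,372),(664,354)])/5+[180,110]-.4
print([w2st(p).round(4) for p in plane(im,a[:,0],a[:,1],.008)])
E
```

```text
[array([-0.0904,  0.0233,  0.06  ]), array([-0.0861, -0.0382,  0.06  ]), array([-0.0636,  0.0236,  0.06  ]), array([-0.0656, -0.0359,  0.06  ])]
[array([-0.0987,  0.1416,  0.008 ]), array([-0.0929, -0.0614,  0.008 ])]
```

I regrip the near end gently, tilted 30° to keep clear of the lowered cone, and nudge the pan square and centred.

```bash
python3 - <<'E'
from h import *
go(st2w([-.21,-.006,.261]),rot(6.3,30),True)
go(st2w([-.135,-.006,.131]),rot(6.3,30),True)
E
```

```text
t 21.57 pos [ 0.4832 -0.0157  0.4236] F [-0.3 -0.2 -0.2] grip 0.979 q [-0.54 -0.3   0.41  1.67  0.11  1.49 -1.6 ]
target [ 0.4182 -0.062   0.2445] | tool shift [-0.1107  0.0409  0.1566] | turn deg [-0.4 16.  -0.4] | shift after turn [-0.1499  0.0389  0.1203]
t 21.57 pos [ 0.4832 -0.0157  0.4236] F [-0.3 -0.2 -0.2] grip 0.979 q [-0.54 -0.3   0.41  1.67  0.11  1.49 -1.6 ]
target [ 0.4927 -0.0537  0.1145] | tool shift [-0.0693  0.0419  0.3009] | turn deg [-0.4 16.  -0.4] | shift after turn [-0.1499  0.0389  0.2703]
```

```bash
python3 -m pendant '[[[0,0,0],[-0.0277,0.0102,0.0392],-1],[[0,0,0],[-0.0277,0.0102,0.0392],-1],[[0,0,0],[-0.0277,0.0102,0.0392],-1],[[0,0,0],[-0.0277,0.0102,0.0392],-1],[[0,8,0],[0,0,0],-1],[[0,8,0],[0,0,0],-1],[[0,0,0],[0,0,0],-1]]'; python3 - <<'E'
from h import *
go(st2w([-.135,-.006,.131]),rot(6.3,30),True)
E
```

```text
time: 22.45
position: [0.4846, -0.0409, 0.2457]
tool_rot: [-3.029, -0.169, -0.515]
ft_force: [-0.3, -0.2, 0.3]
grip_width: 1.003
t 22.45 pos [ 0.4846 -0.0409  0.2457] F [-0.3 -0.2  0.3] grip 1.003 q [ 0.69 -0.3  -0.46  2.05 -0.32  1.07 -1.12]
target [ 0.4927 -0.0537  0.1145] | tool shift [-0.0372  0.0196  0.1251] | turn deg [-2.6 10.6 -0.6] | shift after turn [-0.0598  0.0136  0.1169]
```

```bash
python3 -m pendant '[[[0,0,0],[-0.0124,0.0065,0.0417],-1],[[0,0,0],[-0.0124,0.0065,0.0417],-1],[[0,0,0],[-0.0124,0.0065,0.0417],-1],[[-1.3,5.3,-0.3],[0,0,0],-1],[[-1.3,5.3,-0.3],[0,0,0],-1],[[0,0,0],[0,0,0],-1]]'; python3 - <<'E'
from h import *
go(st2w([-.135,-.006,.131]),rot(6.3,30),True)
go(st2w([-.085,-.006,.044]),rot(6.3,30),True)
E
```

```text
time: 23.2
position: [0.4955, -0.0502, 0.1181]
tool_rot: [-2.999, -0.177, -0.813]
ft_force: [-0.1, 0.2, 0.8]
grip_width: 1.003
t 23.2 pos [ 0.4955 -0.0502  0.1181] F [-0.1  0.2  0.8] grip 1.003 q [ 0.63 -0.27 -0.43  2.36 -0.5   0.56 -0.91]
target [ 0.4927 -0.0537  0.1145] | tool shift [-0.0045  0.0032  0.0015] | turn deg [-0.1 -0.3  0.4] | shift after turn [-0.0045  0.0032  0.0015]
t 23.2 pos [ 0.4955 -0.0502  0.1181] F [-0.1  0.2  0.8] grip 1.003 q [ 0.63 -0.27 -0.43  2.36 -0.5   0.56 -0.91]
target [ 0.5424 -0.0482  0.0275] | tool shift [-0.0053  0.0034  0.1018] | turn deg [-0.1 -0.3  0.4] | shift after turn [-0.0047  0.0032  0.1018]
```

Tilt 30° reached. I look before descending around the pan end.

```bash
python3 -m pendant '[[[0,0,0],[-0.005,0.003,0.02],-1],[[0,0,0],[0,0,0.015],-1],[[0,0,0],[0,0,0],-1]]'; python3 - <<'E'
from h import *
im=eyes.get_image('wrist'); save(im,'wrist19.png'); np.save('w19.npy',im,allow_pickle=True)
go(st2w([-.085,-.006,.044]),rot(6.3,30),True)
E
```

```text
time: 23.58
position: [0.511, -0.0519, 0.0856]
tool_rot: [-2.999, -0.177, -0.813]
ft_force: [-0.5, 0.2, 1.5]
grip_width: 1.0
t 23.62 pos [ 0.5108 -0.0522  0.0858] F [ 0.   0.3 -0.9] grip 1.0 q [ 0.63 -0.17 -0.45  2.37 -0.49  0.46 -0.9 ]
target [ 0.5424 -0.0482  0.0275] | tool shift [-0.002  -0.0003  0.0664] | turn deg [-0.1 -0.4  0.4] | shift after turn [-0.0016 -0.0005  0.0664]
```

View pics/wrist19.png

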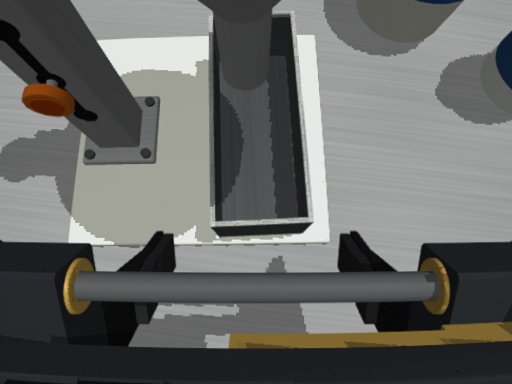

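This is a clear view. The pan rim corners are at (211,223), (311,219), (210,17) and (294,13), the spout goes into the pan area near (247,85), and the orange button stands out from the slot. I compute the pan's pose.

```bash
python3 - <<'E'
from h import *
im=np.load('w19.npy',allow_pickle=True).item()
u=np.array([211.,311,210,294]);v=np.array([223.,219,17,13]); S=np.array([w2st(p) for p in plane(im,u,v,.060)]); print(S.round(4)); c=S.mean(0); n=S[:2].mean(0);f=S[2:].mean(0); print('centre',c.round(4),'len',np.linalg.norm(n-f),'yaw',np.rad2deg(np.arctan2(*(f-n)[[1,0]])))
print('plate',[w2st(p).round(4) for p in plane(im,np.array([69.,328,88,315]),np.array([241.,242,38,36]),.008)])
# spout mouth bottom: ellipse lower edge at ~ (247,88) -> check predicted
for z in (.09,): print('spout mouth centre pred',proj(im,st2w([0,0,z])),proj(im,st2w([-.014,0,z])))
E
```

```text
[[-0.0887  0.022   0.06  ]
 [-0.0857 -0.0397  0.06  ]
 [ 0.0657  0.0299  0.06  ]
 [ 0.0699 -0.0326  0.06  ]]
centre [-0.0097 -0.0051  0.06  ] len 0.1551435547232542 yaw 2.754794425108144
plate [array([-0.0959,  0.1404,  0.008 ]), array([-0.0941, -0.0608,  0.008 ]), array([0.0921, 0.1526, 0.008 ]), array([ 0.0929, -0.058 ,  0.008 ])]
spout mouth centre pred (np.float64(247.8260578676608), np.float64(68.26184908728987)) (np.float64(247.44040507061092), np.float64(88.76252322024061))
```

The full-view measurement puts the pan centre at (−10, −5) mm from the spout axis with 2.8° of skew. The predicted spout pixel matches the image and the button is out. Margins are comfortable, so I won't disturb the pan. I back off and hand in.

```bash
python3 -m pendant '[[[0,0,0],[-0.01,0,-0.03],-1],[[0,0,0],[-0.02,0,-0.02],-1],[[0,0,0],[0,0,0],-1],[[0,0,0],[0,0,0],-1]]'; python3 - <<'E'
from h import *
s=monitor.get_state(); print(s['position'].round(3),s['ft_force'].round(2),s['qd'].round(3),s['time'])
top=eyes.get_image('top'); save(top,'topend.png')
C=cloud(top);q=C[(abs(C[...,0]-.6053)<.012)&(abs(C[...,1]-.0704)<.012)&(C[...,2]>.2)&(C[...,2]<.33)];print('knob z',np.median(q[:,2]))
E
```

```text
time: 24.12
position: [0.47, -0.0601, 0.1075]
tool_rot: [-2.999, -0.18, -0.809]
ft_force: [-1.0, 0.3, -0.1]
grip_width: 1.0
[ 0.47  -0.06   0.107] [-1.01  0.34 -0.13] [ 0.043  0.003 -0.037  0.001  0.002 -0.005 -0.002] 24.125
knob z 0.2841997855712757
```

View pics/topend.png

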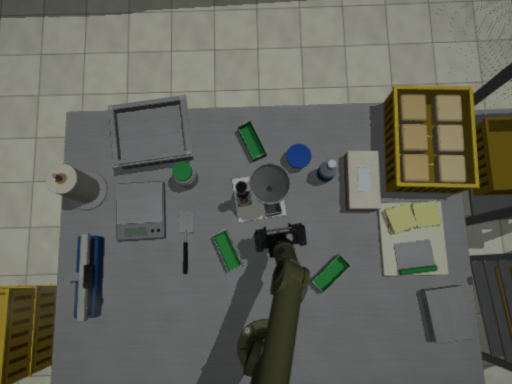

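The top view shows every bystander at its original pixels, and the hand is clear of the stand and the pan.

```bash
python3 -m pendant '[[[0,0,0],[0,0,0],-1],[[0,0,0],[0,0,0],-1]]'; python3 -c "
from bench import order; print(order.close_job())"
```

```text
time: 24.42
position: [0.4689, -0.0616, 0.1063]
tool_rot: [-3.001, -0.175, -0.807]
ft_force: [0.0, 0.4, -0.3]
grip_width: 1.004
the job is handed in; nothing more can be done
None
```

The stand is set for the small pan: the funnel is down one hole with its button sprung out, and the dark pan stands on the base plate under the spout. I handed the job in at 24.4 s; it reports no verdict.

**What I did:** I gripped the dark pan near one end, set it on the plate and pushed it in under the spout. I squeezed the button against the post at 12 N and drew the funnel down about 18 mm. After letting go, I pushed the knob with about 6 N until the force dropped at the locking height.

**Last checks:**
- **Funnel:** the knob is 39 to 42 mm lower than at the start, depending on the camera (39 mm in the last look).
- **Button:** the cap sits at its fully-out position at about 110 mm, with the stem showing behind it.
- **Pan:** its centre is about 10 mm (lengthwise) and 5 mm (across) from the spout axis, turned about 3°. I measured this from all four rim corners in the wrist camera.
- **Other things:** in the last top view the bystanders look unmoved. The hand is open and clear, with no contact force.

**One disagreement:** a coarser look from the scene camera put the pan about 12 mm off across its width, against a 14 mm limit. I trusted the closer wrist view, because its predicted spout position matched the picture, and left the pan alone.

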